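# Weigh out the clay net sinkers and tip them into the tub

## Robot

A 7-joint arm with a two-finger parallel gripper is mounted at the origin on the work surface. World frame = base frame: x ahead of the robot, y to its left, z up, the work surface at z = 0. Lengths are in mm, angles in degrees, forces in N, time in s.
With the tool pointing down it reaches from about 400 to 750 mm from the base axis. Payload 19.5 kg.
Tool frame: the origin (TCP) lies midway between the tips of the shut fingers; the grasp point (between the pads) lies behind it (manip.tcp_to_grasp is the z of the grasp point in the tool frame, in mm); z points along the fingers, y is the line along which they close (so a half turn about z gives the same grasp; the last joint's range is limited). The gripper opens to 85 mm and grips with 20 to 120 N. Pads are 22 mm wide; open, the fingers measure 114 mm over their backs; the gripper's body (76 mm by 85 mm) begins 54 mm behind the grasp point. The pads swing forward as they close: fully open they stand 13 mm farther back than shut.
Start: joints at [-77.504, 40.479, -1.581, 85.061, 1.261, 54.483, -4.326], TCP at [147.699, 555.68, 231.268] pointing down, gripper open.
Joint ranges: [-155.06, 155.06], [-18.47, 123.98], [-90, 86.84], [0, 140.48], [-83.41, 263.41], [0, 116], [-161.91, 161.91]. Speed limits (degrees/s): [108.29, 108.29, 147.25, 147.25, 172.46, 172.46, 172.46].

## Interface

Orientations are given as [roll, pitch, yaw] about the fixed x, y, z axes, in that order (R = Rz(yaw) Ry(pitch) Rx(roll)).
In Python, from plant import manip gives the robot as it stands. The module is installed in compiled form; this text tells all that it offers.
- The arm moves only by the shell command python3 -m jog 'ROWS' [FORCE]. ROWS is JSON, one flat list of numbers, 7 for each row, row after row: the turn, a rotation vector about the tool's x, y, z as a fraction of full scale, then the shift along the tool's x, y, z as a fraction of full scale, then the closure, from 0 (fully open) to 1 (shut). A call has exactly 10 rows; each row shifts and turns the commanded pose from where the row before left it, along the tool's axes as they then stand; what a row does not reach is not made up. Full scale, the value 1, is 10 cm for a shift and pi/2 rad for a turn. A row lasts 1/12 s, in which the tool goes at most 41.7 mm and 7.16 degrees, less where a joint would pass 70% of its speed; a pose out of reach is approached as far as the arm can. A call with a number of a shift or a turn outside -1 to 1 is refused whole. A call with a gripper value outside its range is refused whole. The fingers move at their own pace and stop on an object; FORCE is the grip in N (left out, the last holds). Time passes only in rows, so rows that do not move let the fingers close, or fill a call up. It gives the time, the measured TCP pose, the force, the opening and the grip force at its end, in the units of the state.
- manip.get_obs(): the state, without advancing time (a new reading comes with each control period).
- manip.grab_frame(name): name is "scene" or "top"; returns a dict with "image" (384x512x3 uint8, red, green, blue), "fx", "fy", "cx", "cy" (pixels), "k1" (the pictures are not rectified: a ray, as slopes to the right and down, at radius r is drawn at 1 + k1 r^2 times it, then the intrinsics apply), "origin" and "attitude" of the camera in the world. Camera axes: x right, y down, z forward; pixel columns grow to the right and rows downward; lengths in mm; the calibration is good to about 2 mm. A picture is of the moment at which its call begins. There is no depth.
- manip.hand_in(): hands the job in; it is judged then, once.
The state is a dict: "clock": time; "joint_pos": joint angles; "qvel": joint speeds; "joint_torque": joint torques, N m; "ee_pos": TCP position; "tcp_rot": TCP orientation; "contact_force": force on the tool from outside, world axes, zero at the start; "moment": the same for the moment, N m; "gripper_width": finger opening in mm; "finger_force": force on a finger pad.
Only numpy, scipy, OpenCV 4.12 (cv2) and the standard library are available. Lean on these libraries where they do the work, as an engineer would, in place of code of your own. Each camera call takes 0.05 s, during which the arm holds its last target. There are 200 camera calls.

## Task

First stand the empty scoop squarely on the scale's steel plate and let go; then gather every clay sinker lying about into it, gripping these brittle things lightly, and let go so that the scale can settle for a moment. Lift the loaded scoop level, carry it to the grey tub and, with the lip held low over the tub, tip it so that all the sinkers slide in; then stand the empty scoop upright on the middle of the scale plate again. A sinker that misses the tub is to be put in too; leave the other gear on the bench where it is.

Things in the scene. Friction and masses are not known exactly. Their poses are not given: they have to be found in the camera images.
- scoop: polished aluminium weighing scoop, 180 g: a tray 166 (x) x 136 (y) mm, floor and walls 4 mm thick, walls 30 mm high at the back (-x) and both sides, open at the front (+x). Origin: centre of the underside; x to the open lip, z up. Starts on the bench, lip away from the robot. Slick: sinkers slide off it at a slope of about 25 degrees, surely at 45
- scoop_grip (a point): where to grip the scoop: a wooden post 24 x 24 mm at the middle of its back wall (10 mm of the post is inside the tray), its top 78 mm above the scoop's underside. This point is on the post's axis, 54 mm above the underside, at scoop x = -83 mm. The loaded scoop is front-heavy: pinch firmly (90 N) across the scoop, closing along its y
- scoop_lip (a point): middle of the scoop's open front edge, at the underside, scoop x = +83 mm
- scale_plate (a point): centre of the top of the scale's steel plate (165 x 165 mm, top 50 mm above the bench). The grey bench scale is fixed, its body 200 x 200 mm, with a low display (30 mm high) out to 147 mm on its +x side; z up. Scale and tub change sides from start to start
- tub: grey plastic tub, fixed to the bench, open at the top: outside 200 (x) x 230 (y) x 85 (z) mm, walls and floor 5 mm. Origin: centre of its underside, z up
- sinker1: fired, glazed clay net sinker: a chunky terracotta block 38 (x) x 26 (y) x 24 (z) mm with a shallow groove round the middle and a hole along x, about 50 g; origin at its centre. Starts lying on the bench, z up. Brittle: chips if the fingers press it with more than about 40 N a side; 20 to 25 N holds it well. Some sinkers may be absent
- sinker2: fired, glazed clay net sinker: a chunky terracotta block 38 (x) x 26 (y) x 24 (z) mm with a shallow groove round the middle and a hole along x, about 50 g; origin at its centre. Starts lying on the bench, z up. Brittle: chips if the fingers press it with more than about 40 N a side; 20 to 25 N holds it well. Some sinkers may be absent
- sinker3: fired, glazed clay net sinker: a chunky terracotta block 38 (x) x 26 (y) x 24 (z) mm with a shallow groove round the middle and a hole along x, about 50 g; origin at its centre. Starts lying on the bench, z up. Brittle: chips if the fingers press it with more than about 40 N a side; 20 to 25 N holds it well. Some sinkers may be absent
- sinker4: fired, glazed clay net sinker: a chunky terracotta block 38 (x) x 26 (y) x 24 (z) mm with a shallow groove round the middle and a hole along x, about 50 g; origin at its centre. Starts lying on the bench, z up. Brittle: chips if the fingers press it with more than about 40 N a side; 20 to 25 N holds it well. Some sinkers may be absent
- sinker5: fired, glazed clay net sinker: a chunky terracotta block 38 (x) x 26 (y) x 24 (z) mm with a shallow groove round the middle and a hole along x, about 50 g; origin at its centre. Starts lying on the bench, z up. Brittle: chips if the fingers press it with more than about 40 N a side; 20 to 25 N holds it well. Some sinkers may be absent
- buoy1: bystander, not to be disturbed: orange plastic net buoy, 84 mm across and 112 mm tall, standing on the bench near the back; origin on its underside
- cleat: bystander, not to be disturbed: cast-bronze boat cleat, 156 mm long (its x, roughly the robot's y), 48 mm tall, on the bench close to the robot; origin on its underside
- net_gauge: bystander, not to be disturbed: net gauge, flat steel blade with a horn handle, 195 mm long, 18 mm tall, lying behind the scoop's starting place; origin on its underside
- cork_float: bystander, not to be disturbed: cork ring float, 56 mm across, 30 mm tall, on the bench beside the scoop; origin on its underside
- net_needle: bystander, not to be disturbed: flat wooden net needle, 150 x 24 x 6 mm, on the bench close to the robot; origin on its underside
Mind the look-alikes: they are no part of the job. What is shaped like the sinker5 but yellow is not meant.

How it is judged (in metres and radians):
On the way, in this order (a step that is already met when the one before it is completed fails the run):
1. the scoop stands on the scale plate (within 40 mm of its centre), released (horizontal distance between scoop and scale_plate below 0.04 m and z of scoop in the frame of scale_plate between -0.006 and 0.008 m and angle between scoop's own z axis and vertical below 0.08 rad and contact force between the fingers and scoop below 0.3 N and linear speed of scoop below 0.02 m/s), for 0.3 s.
2. all the sinkers lie in the scoop on the scale, and the hand lets go for a moment (all of step 1 and x of sinker1 in the frame of scoop between -0.088 and 0.088 m and y of sinker1 in the frame of scoop between -0.066 and 0.066 m and z of sinker1 in the frame of scoop between 0.005 and 0.06 m and x of sinker2 in the frame of scoop between -0.088 and 0.088 m and y of sinker2 in the frame of scoop between -0.066 and 0.066 m and z of sinker2 in the frame of scoop between 0.005 and 0.06 m and x of sinker3 in the frame of scoop between -0.088 and 0.088 m and y of sinker3 in the frame of scoop between -0.066 and 0.066 m and z of sinker3 in the frame of scoop between 0.005 and 0.06 m and x of sinker4 in the frame of scoop between -0.088 and 0.088 m and y of sinker4 in the frame of scoop between -0.066 and 0.066 m and z of sinker4 in the frame of scoop between 0.005 and 0.06 m and x of sinker5 in the frame of scoop between -0.088 and 0.088 m and y of sinker5 in the frame of scoop between -0.066 and 0.066 m and z of sinker5 in the frame of scoop between 0.005 and 0.06 m and contact force between the fingers and sinker1 below 0.3 N and contact force between the fingers and sinker2 below 0.3 N and contact force between the fingers and sinker3 below 0.3 N and contact force between the fingers and sinker4 below 0.3 N and contact force between the fingers and sinker5 below 0.3 N), for 0.6 s.
3. the scoop is lifted level, 40 mm or more off the plate, with all the sinkers aboard (height (world z) of scoop above 0.09 m and angle between scoop's own z axis and vertical below 0.3 rad and x of sinker1 in the frame of scoop between -0.088 and 0.088 m and y of sinker1 in the frame of scoop between -0.066 and 0.066 m and z of sinker1 in the frame of scoop between 0.005 and 0.06 m and x of sinker2 in the frame of scoop between -0.088 and 0.088 m and y of sinker2 in the frame of scoop between -0.066 and 0.066 m and z of sinker2 in the frame of scoop between 0.005 and 0.06 m and x of sinker3 in the frame of scoop between -0.088 and 0.088 m and y of sinker3 in the frame of scoop between -0.066 and 0.066 m and z of sinker3 in the frame of scoop between 0.005 and 0.06 m and x of sinker4 in the frame of scoop between -0.088 and 0.088 m and y of sinker4 in the frame of scoop between -0.066 and 0.066 m and z of sinker4 in the frame of scoop between 0.005 and 0.06 m and x of sinker5 in the frame of scoop between -0.088 and 0.088 m and y of sinker5 in the frame of scoop between -0.066 and 0.066 m and z of sinker5 in the frame of scoop between 0.005 and 0.06 m), for 0.1 s.
4. the scoop is tipped by 20 degrees or more, its lip over the tub and not more than 85 mm above the rim (angle between scoop's own z axis and vertical above 0.35 rad and x of scoop_lip in the frame of tub between -0.1 and 0.1 m and y of scoop_lip in the frame of tub between -0.115 and 0.115 m and z of scoop_lip in the frame of tub between 0 and 0.17 m), for 0.2 s.
At the end, for the whole second after the job is handed in: every sinker lies inside the tub; the empty scoop stands upright and released on the scale plate, its centre within 40 mm of the plate's centre (all of step 1 and x of sinker1 in the frame of tub between -0.096 and 0.096 m and y of sinker1 in the frame of tub between -0.111 and 0.111 m and z of sinker1 in the frame of tub between 0.005 and 0.075 m and x of sinker2 in the frame of tub between -0.096 and 0.096 m and y of sinker2 in the frame of tub between -0.111 and 0.111 m and z of sinker2 in the frame of tub between 0.005 and 0.075 m and x of sinker3 in the frame of tub between -0.096 and 0.096 m and y of sinker3 in the frame of tub between -0.111 and 0.111 m and z of sinker3 in the frame of tub between 0.005 and 0.075 m and x of sinker4 in the frame of tub between -0.096 and 0.096 m and y of sinker4 in the frame of tub between -0.111 and 0.111 m and z of sinker4 in the frame of tub between 0.005 and 0.075 m and x of sinker5 in the frame of tub between -0.096 and 0.096 m and y of sinker5 in the frame of tub between -0.111 and 0.111 m and z of sinker5 in the frame of tub between 0.005 and 0.075 m); the robot touches nothing.
It fails at once if a sinker squeezed by the fingers with more than about 45 N a side (contact force between the fingers and sinker1 above 90 N or contact force between the fingers and sinker2 above 90 N or contact force between the fingers and sinker3 above 90 N or contact force between the fingers and sinker4 above 90 N or contact force between the fingers and sinker5 above 90 N).
It fails at once if a bystander moved by more than 50 mm (distance of any of buoy1, cleat, net_gauge, cork_float, net_needle from where it was at the start of the episode above 0.05 m).
Of sinker1, sinker2, sinker3, sinker4, sinker5 only 3 to 5 are there at a start; the rules pass over those that are not, and their reading is None.
At some moment in a run one of sinker1, sinker2, sinker3, sinker4, sinker5 may be knocked a few centimetres aside while the robot is not near it.
Once in a run the grip may slacken for a moment while it holds something.
It also fails if it takes over 210 s, if anything falls off the work surface, if the arm or the gripper's body presses on something with over 40 N, if the wrist force passes 120 N, or if a joint passes its speed limit or range.

## Working session

There is one attempt and no reset: what is moved stays moved. The work goes in short steps, Python scripts to look and compute and a shell command to move; the robot and the scene stay as the last step left them, time stands still between calls to the robot, and variables do not carry over. Pictures are saved under pics/ and viewed, at most 14 in all, crops included, and the job is handed in when it is done.

```bash
mkdir -p pics; ls; python3 - <<'E'
from plant import manip
import cv2
print(manip.get_obs(), manip.tcp_to_grasp)
for n in("scene","top"):
    f=manip.grab_frame(n); cv2.imwrite(f"pics/{n}0.png",cv2.resize(f["image"][:,:,::-1],(800,600)))
    print({k:v for k,v in f.items() if k!="image"})
E
```

```text
pics
{'clock': 0.0, 'joint_pos': array([-77.50494906,  40.51390726,  -1.58368903,  85.08201391,
         1.25933396,  54.48268427,  -4.32617061]), 'qvel': array([ 0.00963777,  0.11495326,  0.01974581,  0.04491147,  0.00395495,
        0.06179732, -0.02772059]), 'joint_torque': array([-1.06121104e-03, -8.83202505e+01,  1.23425212e+00, -2.36160100e+01,
        1.67801528e-02,  6.62981125e-03,  1.79296416e-05]), 'ee_pos': array([147.61906798, 555.47018691, 230.83723125]), 'tcp_rot': array([-1.79938646e+02,  1.00287557e-04,  1.65115689e+02]), 'contact_force': array([-0.94603949,  0.63631149,  0.17153393]), 'moment': array([-0.05079087, -0.03507545,  0.01253159]), 'finger_force': 0.0, 'gripper_width': 85.47943189970447} -18.700000000000003
{'fx': 441.0205300708104, 'fy': 441.0205300708104, 'cx': 252.72748149152383, 'cy': 187.10738526490837, 'k1': 0.019896451031658595, 'origin': array([ 990.55575728, -528.357232  ,  933.82987958]), 'attitude': array([-141.73088063,   -0.49800971,   38.85796757])}
{'fx': 447.76911859463854, 'fy': 447.76911859463854, 'cx': 263.89029658700616, 'cy': 196.3644321847128, 'k1': -0.1454957058721402, 'origin': array([ 397.79193947,   10.78734185, 1232.09132231]), 'attitude': array([-171.26818221,   -0.23600634,  -89.11432856])}
```

View pics/scene0.png

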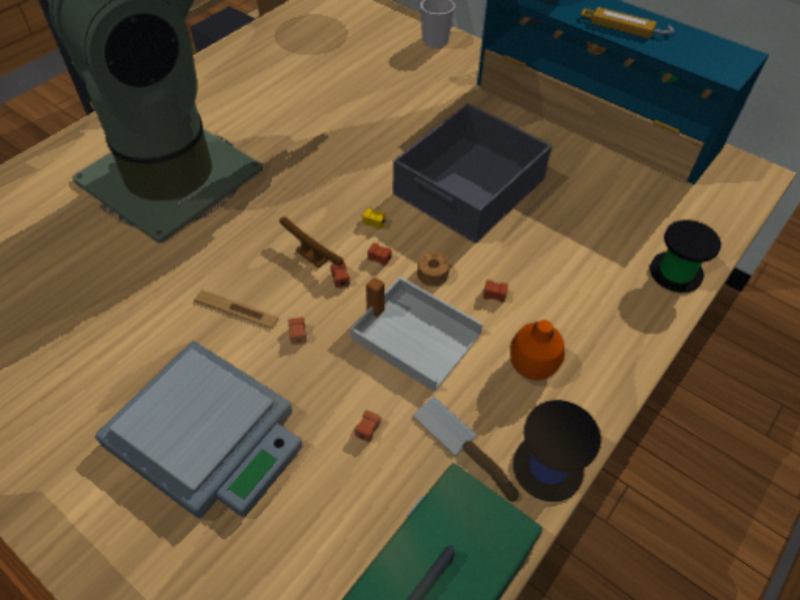

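View pics/top0.png

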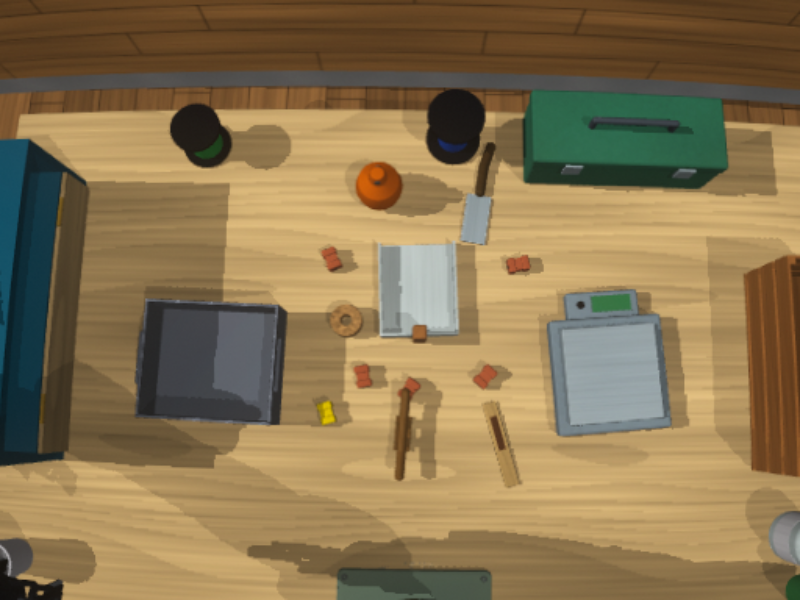

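The top view shows, in 800x600 pixels:
- **Sinkers (terracotta):** (332,259), (517,264), (363,376), (412,386, against the cleat's horn) and (485,377).
- **Could be mistaken for sinkers:** the yellow look-alike (326,412), the cork float (346,320), the scoop post (419,333) and the orange buoy (379,186). I leave all of these alone.
- **Scoop, tub, scale:** scoop around (418,290), tub (212,362), scale (612,376).

Next I take a close crop and start measuring.

```bash
cat > h.py <<'E'
import numpy as np, cv2
from plant import manip
from scipy.spatial.transform import Rotation as R
from scipy.optimize import minimize
def grab(n): return manip.grab_frame(n)
def cam(f): return R.from_euler('xyz',f["attitude"],degrees=True).as_matrix(), np.array(f["origin"])
def proj(f,P):
    M,o=cam(f); c=(np.atleast_2d(P)-o)@M; s=c[:,:2]/c[:,2:]
    s=s*(1+f["k1"]*(s**2).sum(1,keepdims=True))
    return s*[f["fx"],f["fy"]]+[f["cx"],f["cy"]]
def unproj(f,uv,z):
    M,o=cam(f); d=(np.atleast_2d(uv).astype(float)-[f["cx"],f["cy"]])/[f["fx"],f["fy"]]; s=d.copy()
    for _ in range(20): s=d/(1+f["k1"]*(s**2).sum(1,keepdims=True))
    r=np.c_[s,np.ones(len(s))]@M.T
    return o+r*((z-o[2])/r[:,2])[:,None]
def redmask(f):
    h=cv2.cvtColor(f["image"],cv2.COLOR_RGB2HSV)
    return (((h[...,0]<=8)|(h[...,0]>=174))&(h[...,1]>130)&(h[...,2]>60)).astype(np.uint8)
def blobs(f,z,amin=25):
    n,l,s,c=cv2.connectedComponentsWithStats(redmask(f))
    return [(s[i,4],c[i],unproj(f,c[i],z)[0]) for i in range(1,n) if s[i,4]>=amin]
B=np.array([[a,b,c] for a in(-19,19) for b in(-13,13) for c in(-12,12)])
S=4
def hull(f,p,z,box):
    P=box@R.from_euler('z',p[2]).as_matrix().T+[p[0],p[1],z]
    return cv2.convexHull(proj(f,P).astype(np.float32))
def fit(fs,xy,z=12,box=B):
    "fit x,y,yaw of a red block to the masks of the frames"
    ms=[]
    for f in fs:
        u=proj(f,[[xy[0],xy[1],z]])[0].astype(int); x0,y0=u-24
        m=redmask(f)[y0:y0+48,x0:x0+48]
        n,l,s,c=cv2.connectedComponentsWithStats(m); 
        d=[np.hypot(*(c[i]-24))if s[i,4]>15 else 99 for i in range(1,n)]
        ms.append((f,(x0,y0),cv2.resize((l==1+np.argmin(d)).astype(np.float32),None,fx=S,fy=S,interpolation=cv2.INTER_LINEAR)>.5))
    def cost(p):
        t=0
        for f,o,m in ms:
            q=np.zeros(m.shape,np.uint8); h=(hull(f,p,z,box)-np.float32(o)+.5)*S-.5
            cv2.fillConvexPoly(q,np.round(h*16).astype(int),1,shift=4); q=q>0
            t+=1-(q&m).sum()/(q|m).sum()
        return t/len(ms)
    best=min((minimize(cost,[xy[0],xy[1],a],method='Nelder-Mead',options=dict(initial_simplex=[[xy[0],xy[1],a],[xy[0]+8,xy[1],a],[xy[0],xy[1]+8,a],[xy[0],xy[1],a+.5]])) for a in np.arange(0,np.pi,np.pi/6)),key=lambda r:r.fun)
    return best.x[0],best.x[1],(np.degrees(best.x[2])+90)%180-90,best.fun
E
python3 - <<'E'
from h import *
t=grab("top");s=grab("scene")
for a,c,p in blobs(t,14):
    print(a,c.round(),p.round(),[np.round(v,2) for v in fit([t,s],p[:2])],[np.round(v,2) for v in fit([t],p[:2])])
i=t["image"][:,:,::-1]
cv2.imwrite("pics/c1.png",cv2.resize(i[140:290,195:345],(600,600),interpolation=cv2.INTER_CUBIC))
a=cv2.resize(i[180:280,80:190],(440,400),interpolation=cv2.INTER_CUBIC);b=cv2.resize(i[180:280,345:435],(360,400),interpolation=cv2.INTER_CUBIC)
cv2.imwrite("pics/c2.png",np.hstack([a,b]))
E
```

```text
31 [331. 168.] [ 667. -177.   14.] [np.float64(664.07), np.float64(-177.19), np.float64(-47.1), np.float64(0.76)] [np.float64(667.01), np.float64(-176.27), np.float64(-34.93), np.float64(0.8)]
```

View pics/c1.png

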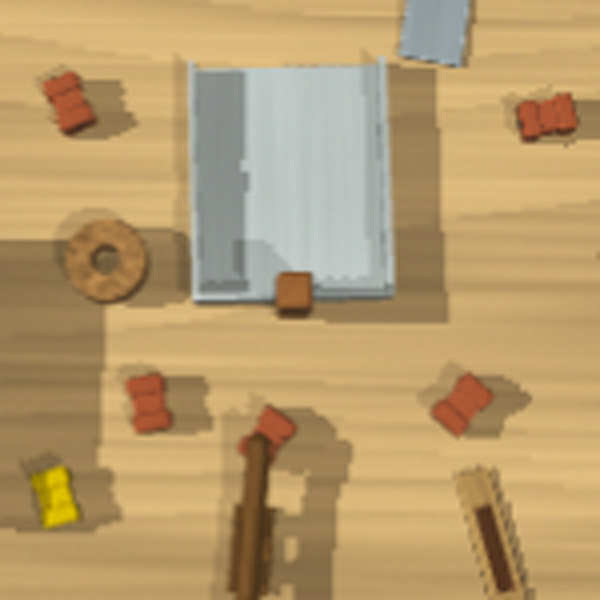

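View pics/c2.png

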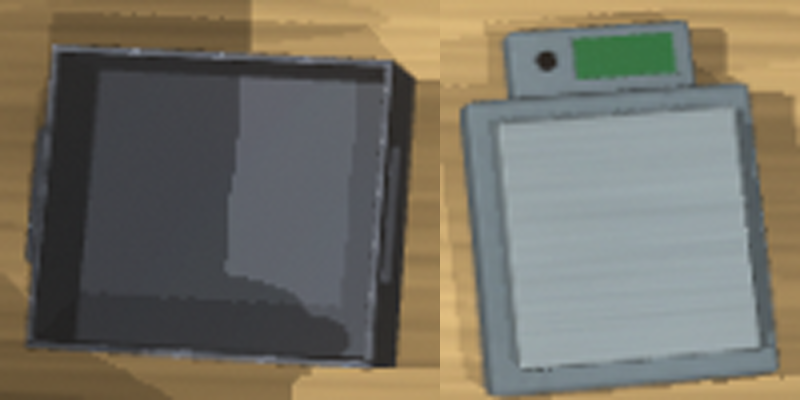

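```bash
python3 - <<'E'
from h import *
t=grab("top");s=grab("scene")
for f,pts in((t,[(332,259),(517,264),(363,376),(412,386),(485,377),(419,333),(379,200),(346,330),(403,410)]),(s,[(380,254),(298,331),(368,426),(341,276),(376,300)])):
    h=cv2.cvtColor(f["image"],cv2.COLOR_RGB2HSV)
    for x,y in pts:
        x,y=int(x*.64),int(y*.64); print(h[y-1:y+2,x-2:x+3].reshape(-1,3).mean(0).round(), h[y-1:y+2,x-2:x+3,0].ravel())
E
```

```text
[  9. 177. 170.] [9 9 9 9 9 9 9 9 9 9 9 9 8 9 9]
[  8. 176. 165.] [8 9 9 9 9 9 8 9 8 8 8 8 8 8 9]
[  9. 178. 172.] [8 9 8 9 9 8 9 8 9 9 9 9 9 9 9]
[  9. 178. 167.] [9 9 9 9 9 9 9 9 9 9 9 9 8 9 9]
[  9. 177. 169.] [8 9 9 8 9 9 9 9 9 9 9 9 9 9 9]
[ 14. 169. 159.] [14 14 14 14 14 14 14 14 14 14 14 14 14 14 14]
[ 12. 225. 142.] [12 12 12 12 12 12 12 12 12 12 12 12 12 12 12]
[ 16. 149. 159.] [16 16 16 16 16 16 16 16 17 16 16 16 16 16 16]
[ 16. 156. 126.] [18 17 16 16 16 18 16 16 15 16 18 16 16 16 17]
[  8. 189. 126.] [8 8 8 8 8 8 8 8 7 7 8 8 7 7 7]
[  9. 169. 138.] [ 9  9  9  9 10  9 10  9  9  9  9  9  9  9  9]
[  8. 179. 138.] [9 8 8 8 9 8 8 8 8 8 8 8 9 9 8]
[  7. 189. 132.] [7 8 7 7 8 7 8 7 8 7 8 7 7 7 7]
[ 13. 185.  58.] [12 13 13 12 13 12 13 13 12 12 12 13 13 11 14]
```

The close crop confirms five terracotta sinkers with grooves; the yellow one is at crop (55,497). In the same crop, the scoop's back-wall top corners are at (192,300) and (394,296), and the post top is at (294,290). In the second crop, the tub rim corners are (53,47), (392,62), (372,366) and (28,347), and the plate corners are (498,122), (738,108), (760,348) and (520,367).

```bash
sed -i 's/h\[...,0\]<=8)/h[...,0]<=11)/; s/h\[...,1\]>130)/h[...,1]>130)\&(h[...,1]<215)/' h.py; python3 - <<'E'
from h import *
t=grab("top");s=grab("scene")
for a,c,p in blobs(t,14):
    if p[0]<350: continue
    print(a,c.round(),p.round(),[np.round(v,2) for v in fit([t,s],p[:2])],[np.round(v,2) for v in fit([t],p[:2])])
def q(pts,o,z,dx=0):
    P=unproj(t,[[o[0]+(x-dx+.5)/4-.5,o[1]+(y+.5)/4-.5] for x,y in pts],z); print(P[:,:2].round(1).tolist(), P.mean(0).round(1),
     [round(float(np.hypot(*(P[i]-P[i-1])[:2])),1) for i in range(len(P))],[round(float(np.degrees(np.arctan2(*(P[i]-P[i-1])[1::-1]))),1) for i in range(len(P))])
q([(190,65),(384,60),(394,296),(192,300)],(195,140),30)
q([(294,290)],(195,140),78)
q([(53,47),(392,62),(372,366),(28,347)],(80,180),85)
q([(498,122),(738,108),(760,348),(520,367)],(345,180),50,440)
E
```

```text
114 [212. 165.] [671. 156.  14.] [np.float64(670.34), np.float64(155.07), np.float64(24.59), np.float64(0.23)] [np.float64(670.62), np.float64(155.7), np.float64(27.85), np.float64(0.23)]
124 [331. 169.] [ 666. -178.   14.] [np.float64(665.34), np.float64(-178.04), np.float64(-71.11), np.float64(0.26)] [np.float64(666.29), np.float64(-177.9), np.float64(-72.41), np.float64(0.24)]
115 [232. 240.] [462.  94.  14.] [np.float64(462.62), np.float64(93.63), np.float64(15.91), np.float64(0.27)] [np.float64(462.26), np.float64(93.8), np.float64(12.85), np.float64(0.24)]
118 [310. 241.] [ 465. -119.   14.] [np.float64(465.34), np.float64(-118.15), np.float64(-38.66), np.float64(0.3)] [np.float64(465.62), np.float64(-118.78), np.float64(-43.96), np.float64(0.21)]
65 [263. 247.] [447.   8.  14.] [np.float64(441.16), np.float64(13.27), np.float64(-39.2), np.float64(0.41)] [np.float64(446.25), np.float64(10.08), np.float64(-42.98), np.float64(0.55)]
[[694.5, 70.5], [700.3, -63.3], [536.5, -71.1], [531.7, 65.3]] [6.157e+02 4.000e-01 3.000e+01] [162.9, 133.9, 163.9, 136.5] [1.8, -87.5, -177.3, 92.0]
[[533.9, -2.8]] [533.9  -2.8  78. ] [0.0] [0.0]
[[580.1, 462.3], [573.7, 233.5], [377.4, 238.6], [382.6, 466.4]] [478.5 350.2  85. ] [197.5, 228.9, 196.4, 227.9] [-1.2, -91.6, 178.5, 88.7]
[[546.2, -246.9], [558.0, -413.1], [396.3, -423.8], [383.6, -259.9]] [ 471.  -335.9   50. ] [163.1, 166.6, 162.0, 164.4] [4.6, -85.9, -176.2, 94.4]
```

```bash
cat > to.py <<'E'
import sys,numpy as np
from plant import manip
from scipy.spatial.transform import Rotation as R
# to.py x y z yaw [tip]: turn (tool axes, full-scale) then shift in the turned tool axes; yaw = scoop-style heading of tool x, tip = nose-down angle about its y
x,y,z,yaw,*t=map(float,sys.argv[1:]); tip=t[0] if t else 0; yo=t[1] if len(t)>1 else 0
o=manip.get_obs(); A=R.from_euler('xyz',o["tcp_rot"],degrees=True)
best=None
for k in (0,180):
    T=R.from_euler('z',yaw,degrees=True)*R.from_euler('y',tip,degrees=True)*R.from_euler('xz',[180,k],degrees=True)
    r=(A.inv()*T).as_rotvec(degrees=True)
    d=T.inv().apply(np.array([x,y,z])-o["ee_pos"])
    print(k,"turn deg",r.round(1),"fs",(r/90).round(4),"| shift mm",d.round(1))
print("t",round(o["clock"],1),"tcp",o["ee_pos"].round(1),o["tcp_rot"].round(1),"q",o["joint_pos"].round(0),"w",round(o["gripper_width"],1),"F",round(o["finger_force"],1), "cf",o["contact_force"].round(1))
E
python3 to.py 533.5 -3 150 2.2
```

```text
0 turn deg [ -0.    0.  162.9] fs [-1.0000e-04  2.0000e-04  1.8101e+00] | shift mm [364.1 573.1  81.2]
180 turn deg [ -0.   -0.  -17.1] fs [-1.000e-04 -0.000e+00 -1.899e-01] | shift mm [-364.1 -573.1   81.2]
t 0.4 tcp [147.7 555.7 231.2] [-180.    -0.   165.1] q [-78.  40.  -2.  85.   1.  54.  -4.] w 85.6 F 0.0 cf [ 0.8 -1.   0.2]
```

```bash

python3 -m jog '[0,0,-0.0633,0,0,0,0, 0,0,-0.0633,0,0,0,0, 0,0,-0.0633,0,0,0,0, 0,0,0,-0.08,-0.12,0,0, 0,0,0,-0.15,-0.24,0,0, 0,0,0,-0.15,-0.24,0,0, 0,0,0,-0.15,-0.24,0,0, 0,0,0,-0.15,-0.24,0,0, 0,0,0,-0.15,-0.24,0,0, 0,0,0,-0.15,-0.24,0,0]' 90
python3 -m jog '[0,0,0,-0.15,-0.24,0,0, 0,0,0,-0.15,-0.24,0,0, 0,0,0,-0.15,-0.24,0,0, 0,0,0,-0.15,-0.24,0,0, 0,0,0,-0.15,-0.24,0,0, 0,0,0,-0.15,-0.24,0,0, 0,0,0,-0.15,-0.24,0,0, 0,0,0,-0.15,-0.24,0,0, 0,0,0,-0.15,-0.24,0,0, 0,0,0,-0.15,-0.24,0,0]'
python3 -m jog '[0,0,0,-0.15,-0.24,0.1,0, 0,0,0,-0.15,-0.24,0.1,0, 0,0,0,-0.15,-0.24,0.1,0, 0,0,0,-0.15,-0.24,0.1,0, 0,0,0,-0.15,-0.24,0.1,0, 0,0,0,-0.15,-0.24,0.1,0, 0,0,0,-0.15,-0.24,0.1,0, 0,0,0,-0.07,-0.11,0.1,0, 0,0,0,0,0,0,0, 0,0,0,0,0,0,0]'
python3 to.py 533.5 -3 100 2.2
```

```text
clock: 1.23
ee_pos: [252.2, 402.4, 231.4]
tcp_rot: [180.0, 0.0, -177.8]
contact_force: [1.3, 0.3, -0.4]
gripper_width: 85.5
finger_force: 0.0
clock: 2.07
ee_pos: [411.4, 168.2, 231.4]
tcp_rot: [-180.0, 0.0, -177.8]
contact_force: [0.4, 0.4, -0.7]
gripper_width: 85.5
finger_force: 0.0
clock: 2.9
ee_pos: [529.2, -4.9, 150.9]
tcp_rot: [180.0, -0.1, -177.8]
contact_force: [-0.3, 0.8, 0.4]
gripper_width: 85.3
finger_force: 0.0
0 turn deg [-1.0e-01 -0.0e+00  1.8e+02] fs [-1.0000e-03 -3.0000e-04  1.9997e+00] | shift mm [ 4.3 -1.8 50.9]
180 turn deg [ 0.  -0.1 -0. ] fs [ 0.0002 -0.0006 -0.0003] | shift mm [-4.3  1.8 50.9]
t 2.9 tcp [529.2  -4.9 150.9] [ 1.800e+02 -1.000e-01 -1.778e+02] q [  4.  43. -12. 100.  14.  38.  76.] w 85.3 F 0.0 cf [-0.3  0.8  0.4]
```

```bash

python3 -m jog '[0,0,0,-0.043,0.018,0.1,0, 0,0,0,0,0,0.2,0, 0,0,0,0,0,0.25,0, 0,0,0,0,0,0.25,0, 0,0,0,0,0,0.2,0, 0,0,0,0,0,0.1,0, 0,0,0,0,0,0.05,0, 0,0,0,0,0,0,0.4, 0,0,0,0,0,0,1, 0,0,0,0,0,0,1]' 90
python3 -m jog '[0,0,0,0,0,0,1, 0,0,0,0,0,0,1, 0,0,0,0,0,0,1, 0,0,0,0,0,0,1, 0,0,0,0,0,0,1, 0,0,0,0,0,0,1, 0,0,0,0,0,-0.05,1, 0,0,0,0,0,-0.1,1, 0,0,0,0,0,-0.1,1, 0,0,0,0,0,-0.1,1]'
python3 to.py 388.2 -342 180 4.2
```

```text
clock: 3.73
ee_pos: [534.3, -3.0, 37.4]
tcp_rot: [-180.0, 0.1, -177.8]
contact_force: [0.0, 0.2, -0.7]
gripper_width: 51.5
finger_force: 0.0
clock: 4.57
ee_pos: [533.9, -3.1, 72.7]
tcp_rot: [-180.0, 0.0, -177.8]
contact_force: [0.4, 0.0, -1.4]
gripper_width: 23.1
finger_force: 88.1
0 turn deg [  0.   0. 178.] fs [3.0000e-04 1.0000e-04 1.9778e+00] | shift mm [-170.1  327.3 -107.3]
180 turn deg [-0.  0. -2.] fs [-0.0001  0.0002 -0.0222] | shift mm [ 170.1 -327.3 -107.3]
t 4.6 tcp [533.9  -3.1  72.7] [-180.     0.  -177.8] q [  2.  51.  -9. 103.  16.  28.  74.] w 23.1 F 88.1 cf [ 0.4  0.  -1.4]
```

```bash

python3 -m jog '[0,0,-0.0222,0,0,-0.12,1, 0,0,0,0,0,-0.2,1, 0,0,0,0,0,-0.2,1, 0,0,0,0.03,-0.06,-0.2,1, 0,0,0,0.06,-0.12,-0.15,1, 0,0,0,0.12,-0.23,-0.1,1, 0,0,0,0.14,-0.27,-0.1,1, 0,0,0,0.14,-0.27,0,1, 0,0,0,0.14,-0.27,0,1, 0,0,0,0.14,-0.27,0,1]'
python3 -m jog '[0,0,0,0.14,-0.27,0,1, 0,0,0,0.14,-0.27,0,1, 0,0,0,0.14,-0.27,0,1, 0,0,0,0.14,-0.27,0,1, 0,0,0,0.14,-0.27,0,1, 0,0,0,0.13,-0.25,0,1, 0,0,0,0.11,-0.21,0,1, 0,0,0,0.08,-0.15,0,1, 0,0,0,0.05,-0.09,0,1, 0,0,0,0,0,0,1]'
python3 to.py 388.2 -342 95 4.2
python3 - <<'E'
from h import *
t=grab("top"); i=t["image"][:,:,::-1]
cv2.imwrite("pics/p1.png",cv2.resize(i[140:300,200:450],(800,512),interpolation=cv2.INTER_CUBIC))
E
```

```text
clock: 5.4
ee_pos: [467.1, -158.6, 179.5]
tcp_rot: [-180.0, 0.0, -175.8]
contact_force: [1.6, -0.7, -0.9]
gripper_width: 22.9
finger_force: 88.3
clock: 6.23
ee_pos: [375.0, -371.3, 178.9]
tcp_rot: [-179.9, -0.0, -175.9]
contact_force: [-1.0, -0.3, -0.5]
gripper_width: 22.9
finger_force: 88.2
0 turn deg [-0.000e+00  1.000e-01  1.799e+02] fs [-3.0000e-04  1.1000e-03  1.9983e+00] | shift mm [ 15.3 -28.3  83.9]
180 turn deg [-0.1 -0.  -0.1] fs [-0.0007 -0.0002 -0.0017] | shift mm [-15.3  28.3  83.9]
t 6.2 tcp [ 375.  -371.3  178.9] [-179.9   -0.  -175.9] q [ 52.  41. -19.  99.  19.  43. 117.] w 22.9 F 88.2 cf [-1.  -0.3 -0.5]
```

View pics/p1.png

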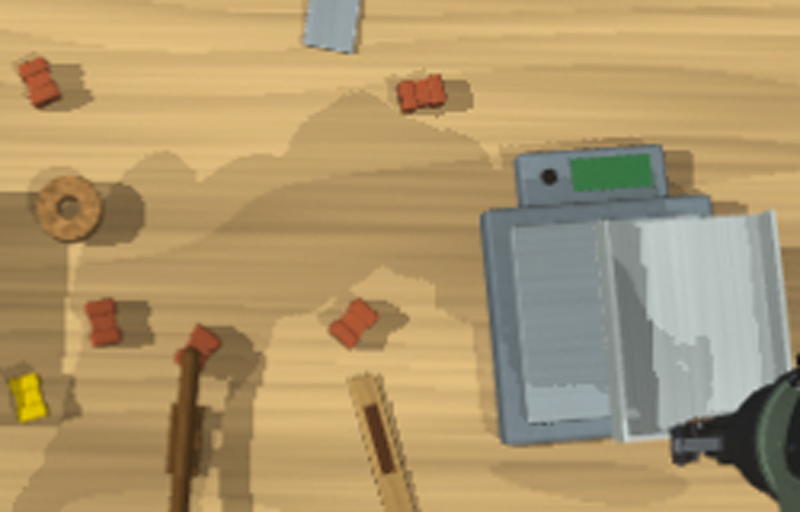

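The scoop hangs level, at crop (700,320), still right of the plate centre. I shift it back and lower it.

```bash

python3 -m jog '[0,0,-0.0017,-0.05,0.08,0,1, 0,0,0,-0.07,0.13,0,1, 0,0,0,-0.033,0.073,0.1,1, 0,0,0,0,0,0.2,1, 0,0,0,0,0,0.2,1, 0,0,0,0,0,0.2,1, 0,0,0,0,0,0.1,1, 0,0,0,0,0,0.05,1, 0,0,0,0,0,0.03,1, 0,0,0,0,0,0.02,1]'
python3 -m jog '[0,0,0,0,0,0.01,1, 0,0,0,0,0,0.01,1, 0,0,0,0,0,0.01,1, 0,0,0,0,0,0,1, 0,0,0,0,0,0,0.7, 0,0,0,0,0,0,0.5, 0,0,0,0,0,0,0.3, 0,0,0,0,0,0,0.3, 0,0,0,0,0,0,0.3, 0,0,0,0,0,0,0.3]'
python3 to.py 388.2 -342 200 4.2
```

```text
clock: 7.12
ee_pos: [389.9, -340.0, 88.8]
tcp_rot: [-180.0, 0.0, -175.6]
contact_force: [0.9, -0.3, -1.3]
gripper_width: 23.0
finger_force: 88.2
clock: 7.95
ee_pos: [389.3, -340.3, 85.3]
tcp_rot: [-180.0, -0.0, -175.6]
contact_force: [-0.7, -0.3, -0.2]
gripper_width: 59.8
finger_force: 0.0
0 turn deg [   0.    -0.  -179.8] fs [ 0.0000e+00 -1.0000e-04 -1.9983e+00] | shift mm [  -1.3    1.6 -114.7]
180 turn deg [-0.  -0.   0.2] fs [-0.0001 -0.      0.0017] | shift mm [   1.3   -1.6 -114.7]
t 8.0 tcp [ 389.3 -340.3   85.3] [-180.    -0.  -175.6] q [ 45.  49. -14. 106.  23.  28. 110.] w 59.8 F 0.0 cf [-0.7 -0.3 -0.2]
```

```bash

python3 -m jog '[0,0,0,0,0,-0.1,0.3, 0,0,0,0,0,-0.2,0.3, 0,0,0,0,0,-0.3,0.3, 0,0,0,0,0,-0.3,0.3, 0,0,0,0,0,-0.15,0.3, 0,0,0,0,0,0,0.4, 0,0,0,0,0,0,0.4, 0,0,0,0,0,0,0.4, 0,0,0,0,0,0,0.4, 0,0,0,0,0,0,0.4]' 24
python3 - <<'E'
from h import *
t=grab("top")
for x,y in((670.5,155.3),(666,-178),(462.4,93.7),(465.5,-118.5)): print([np.round(v,1) for v in fit([t],(x,y))])
E
for a in "465.5 -118.5 60 -42" "666 -178 60 -72" ; do python3 to.py $a;done
```

```text
clock: 8.78
ee_pos: [389.1, -340.0, 189.7]
tcp_rot: [180.0, -0.1, -175.6]
contact_force: [0.1, 0.6, 0.3]
gripper_width: 51.4
finger_force: 0.0
[np.float64(671.3), np.float64(155.8), np.float64(27.7), np.float64(0.2)]
[np.float64(665.8), np.float64(-178.4), np.float64(-73.8), np.float64(0.2)]
[np.float64(463.0), np.float64(94.3), np.float64(13.4), np.float64(0.2)]
[np.float64(464.9), np.float64(-117.8), np.float64(-44.6), np.float64(0.2)]
0 turn deg [ 1.000e-01  0.000e+00 -1.336e+02] fs [ 8.0000e-04  3.0000e-04 -1.4848e+00] | shift mm [ -91.6 -215.7  129.8]
180 turn deg [ 0.  -0.1 46.4] fs [ 2.000e-04 -6.000e-04  5.152e-01] | shift mm [ 91.6 215.7 129.8]
t 8.8 tcp [ 389.2 -340.1  189.8] [ 180.    -0.  -175.6] q [ 48.  40. -20. 100.  18.  44. 114.] w 51.6 F 0.0 cf [-0.8  0.2 -0.7]
0 turn deg [ 1.000e-01  0.000e+00 -1.036e+02] fs [ 8.0000e-04  0.0000e+00 -1.1515e+00] | shift mm [ -68.6 -313.3  129.8]
180 turn deg [ 0.  -0.1 76.4] fs [ 0.000e+00 -7.000e-04  8.485e-01] | shift mm [ 68.6 313.3 129.8]
t 8.8 tcp [ 389.2 -340.1  189.8] [ 180.    -0.  -175.6] q [ 48.  40. -20. 100.  18.  44. 114.] w 51.6 F 0.0 cf [-0.8  0.2 -0.7]
```

```bash

python3 -m jog '[0,0,0.0736,0,0,0,0.4, 0,0,0.0736,0,0,0,0.4, 0,0,0.0736,0,0,0,0.4, 0,0,0.0736,0,0,0,0.4, 0,0,0.0736,0,0,0,0.4, 0,0,0.0736,0,0,0,0.4, 0,0,0.0736,0,0,0,0.4, 0,0,0,0.06,0.14,0,0.4, 0,0,0,0.12,0.28,0,0.4, 0,0,0,0.12,0.28,0,0.4]' 24
python3 -m jog '[0,0,0,0.12,0.28,0.1,0.4, 0,0,0,0.12,0.28,0.2,0.4, 0,0,0,0.12,0.28,0.2,0.4, 0,0,0,0.12,0.28,0.2,0.4, 0,0,0,0.086,0.217,0.2,0.4, 0,0,0,0.05,0.12,0.2,0.4, 0,0,0,0,0,0.1,0.4, 0,0,0,0,0,0.1,0.4, 0,0,0,0,0,0,0.4, 0,0,0,0,0,0,0.4]'
python3 to.py 465.2 -118.2 4 -43.5; python3 to.py 454.0 -308.0 105 4.4
```

```text
clock: 9.67
ee_pos: [413.7, -267.6, 189.9]
tcp_rot: [-180.0, -0.0, 137.9]
contact_force: [1.5, 1.0, -0.7]
gripper_width: 51.4
finger_force: 0.0
clock: 10.5
ee_pos: [465.4, -119.2, 60.3]
tcp_rot: [-180.0, -0.0, 137.9]
contact_force: [0.4, -0.8, 0.1]
gripper_width: 51.2
finger_force: 0.0
0 turn deg [ 0.000e+00 -1.000e-01 -1.786e+02] fs [ 4.000e-04 -6.000e-04 -1.984e+00] | shift mm [-0.8 -0.6 56.3]
180 turn deg [-0.  -0.   1.4] fs [-0.0004 -0.0002  0.016 ] | shift mm [ 0.8  0.6 56.3]
t 10.5 tcp [ 465.4 -119.2   60.3] [-180.    -0.   137.9] q [ 11.  50.  -1. 114.   2.  16.  56.] w 51.2 F 0.0 cf [ 0.4 -0.8  0.1]
0 turn deg [ -0.    0.  133.5] fs [-5.0000e-04  4.0000e-04  1.4838e+00] | shift mm [-25.8 187.4 -44.7]
180 turn deg [ -0.   -0.  -46.5] fs [-3.000e-04 -4.000e-04 -5.162e-01] | shift mm [  25.8 -187.4  -44.7]
t 10.5 tcp [ 465.4 -119.2   60.3] [-180.    -0.   137.9] q [ 11.  50.  -1. 114.   2.  16.  56.] w 51.2 F 0.0 cf [ 0.4 -0.8  0.1]
```

```bash

python3 -m jog '[0,0,0.016,0.008,0.006,0.1,0.4, 0,0,0,0,0,0.2,0.4, 0,0,0,0,0,0.15,0.4, 0,0,0,0,0,0.08,0.4, 0,0,0,0,0,0.03,0.4, 0,0,0,0,0,0,0.6, 0,0,0,0,0,0,1, 0,0,0,0,0,0,1, 0,0,0,0,0,0,1, 0,0,0,0,0,0,1]' 24
python3 -m jog '[0,0,0,0,0,0,1, 0,0,0,0,0,-0.1,1, 0,0,0,0,0,-0.2,1, 0,0,0,0,0,-0.2,1, 0,0,0,0,0,-0.2,1, 0,0,0,0,0,-0.2,1, 0,0,0,0,0,-0.2,1, 0,0,0,0,0,-0.1,1, 0,0,0,0,0,0,1, 0,0,0,0,0,0,1]'
 python3 to.py 449.9 -307.6 110 4.4
```

```text
clock: 11.33
ee_pos: [465.8, -117.9, 5.2]
tcp_rot: [180.0, 0.1, 136.5]
contact_force: [-1.4, -0.2, 9.4]
gripper_width: 25.0
finger_force: 24.8
clock: 12.17
ee_pos: [465.6, -117.7, 125.1]
tcp_rot: [180.0, 0.1, 136.5]
contact_force: [0.7, -0.8, -1.1]
gripper_width: 25.6
finger_force: 23.7
0 turn deg [ 1.000e-01 -0.000e+00  1.321e+02] fs [ 1.1000e-03 -1.0000e-04  1.4683e+00] | shift mm [-30.3 188.1  15.1]
180 turn deg [  0.    0.1 -47.9] fs [ 1.000e-04  9.000e-04 -5.317e-01] | shift mm [  30.3 -188.1   15.1]
t 12.2 tcp [ 465.6 -117.7  125.1] [1.800e+02 1.000e-01 1.365e+02] q [ 11.  43.  -1. 112.   1.  26.  56.] w 25.6 F 23.7 cf [ 0.7 -0.8 -1.1]
```

```bash

python3 -m jog '[0,0,-0.076,0,0,0,1, 0,0,-0.076,0,0,0,1, 0,0,-0.076,0,0,0,1, 0,0,-0.076,0,0,0,1, 0,0,-0.076,0,0,0,1, 0,0,-0.076,0,0,0,1, 0,0,-0.076,0,0,0,1, 0,0,0,0.02,-0.12,0,1, 0,0,0,0.04,-0.24,0,1, 0,0,0,0.04,-0.24,0,1]' 24
python3 -m jog '[0,0,0,0.04,-0.25,0,1, 0,0,0,0.04,-0.25,0,1, 0,0,0,0.04,-0.25,0,1, 0,0,0,0.04,-0.25,0,1, 0,0,0,0.03,-0.18,0,1, 0,0,0,0.013,-0.101,0,1, 0,0,0,0,0,0.15,1, 0,0,0,0,0,0.05,1, 0,0,0,0,0,0,1, 0,0,0,0,0,0,1]'
 python3 to.py 449.9 -307.6 61 4.4
```

```text
clock: 13.0
ee_pos: [459.8, -178.5, 123.8]
tcp_rot: [180.0, -0.1, -175.5]
contact_force: [0.0, -0.6, -0.4]
gripper_width: 25.3
finger_force: 23.7
clock: 13.83
ee_pos: [449.9, -306.6, 104.3]
tcp_rot: [180.0, -0.0, -175.5]
contact_force: [-0.2, -0.8, -0.6]
gripper_width: 25.3
finger_force: 28.6
0 turn deg [ 1.000e-01  1.000e-01 -1.799e+02] fs [ 6.0000e-04  8.0000e-04 -1.9989e+00] | shift mm [-0.1  1.  43.3]
180 turn deg [ 0.  -0.   0.1] fs [ 0.0005 -0.0004  0.0011] | shift mm [ 0.1 -1.  43.3]
t 13.8 tcp [ 449.9 -306.6  104.3] [ 180.    -0.  -175.5] q [ 40.  49. -17.  99.  23.  35. 104.] w 25.3 F 28.6 cf [-0.2 -0.8 -0.6]
```

```bash

python3 -m jog '[0,0,0,0,-0.01,0.08,1, 0,0,0,0,0,0.15,1, 0,0,0,0,0,0.1,1, 0,0,0,0,0,0.06,1, 0,0,0,0,0,0.03,1, 0,0,0,0,0,0.01,1, 0,0,0,0,0,0,0.65, 0,0,0,0,0,0,0.57, 0,0,0,0,0,0,0.57, 0,0,0,0,0,0,0.57]'
python3 -m jog '[0,0,0,0,0,-0.05,0.57, 0,0,0,0,0,-0.15,0.57, 0,0,0,0,0,-0.25,0.57, 0,0,0,0,0,-0.25,0.4, 0,0,0,0,0,-0.2,0.4, 0,0,0.0775,0,0,-0.1,0.4, 0,0,0.0775,0,0,0,0.4, 0,0,0.0775,0,0,0,0.4, 0,0,0.0775,0,0,0,0.4, 0,0,0.0775,0,0,0,0.4]'
 python3 to.py 666 -178.2 60 -73
 python3 -c "
from h import *
cv2.imwrite('pics/p2.png',cv2.resize(grab('top')['image'][150:290,320:460,::-1],(560,560)))"
```

```text
clock: 14.67
ee_pos: [450.0, -308.7, 61.7]
tcp_rot: [-180.0, 0.0, -175.6]
contact_force: [0.2, 0.0, -0.1]
gripper_width: 36.6
finger_force: 0.0
clock: 15.5
ee_pos: [449.9, -308.6, 162.0]
tcp_rot: [180.0, 0.0, 149.2]
contact_force: [0.6, -0.4, -0.1]
gripper_width: 51.5
finger_force: 0.0
0 turn deg [  -0.     0.  -137.8] fs [-4.000e-04  3.000e-04 -1.531e+00] | shift mm [ -61.5 -244.8  102. ]
180 turn deg [ 0.   0.  42.2] fs [2.00e-04 3.00e-04 4.69e-01] | shift mm [ 61.5 244.8 102. ]
t 15.5 tcp [ 449.9 -308.6  162. ] [180.    0.  149.2] q [ 36.  43. -10.  96.  10.  41.  81.] w 51.5 F 0.0 cf [ 0.6 -0.4 -0.1]
```

View pics/p2.png

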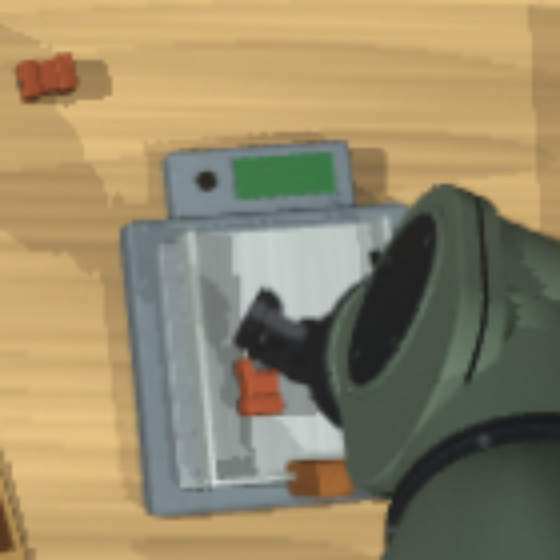

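The sinker is in the scoop at crop (260,388), and the scoop stands squarely on the plate. Next is the sinker at crop (46,77).

```bash

python3 -m jog '[0,0,0.078,0,0,0,0.4, 0,0,0.078,0,0,0,0.4, 0,0,0.078,0,0,0,0.4, 0,0,0.078,0,0,0,0.4, 0,0,0.078,0,0,0,0.4, 0,0,0.079,0,0,0,0.4, 0,0,0,0.04,0.15,0,0.4, 0,0,0,0.07,0.28,0,0.4, 0,0,0,0.07,0.28,0,0.4, 0,0,0,0.07,0.28,0.1,0.4]' 24
python3 -m jog '[0,0,0,0.07,0.28,0.15,0.4, 0,0,0,0.07,0.28,0.2,0.4, 0,0,0,0.07,0.28,0.2,0.4, 0,0,0,0.07,0.28,0.2,0.4, 0,0,0,0.05,0.2,0.12,0.4, 0,0,0,0.035,0.138,0.05,0.4, 0,0,0,0,0,0,0.4, 0,0,0,0,0,0,0.4, 0,0,0,0,0,0,0.4, 0,0,0,0,0,0,0.4]'
python3 to.py 666 -178.2 6 -73
python3 -c "
from h import *
for x,y in((671,155.5),(463,94)): print([np.round(v,1) for v in fit([grab('top')],(x,y))])
print([np.round(v,1) for v in fit([grab('scene')],(666,-178.2))])
"
```

```text
clock: 16.38
ee_pos: [538.5, -254.6, 153.1]
tcp_rot: [179.9, 0.1, 107.5]
contact_force: [1.2, -1.1, 0.2]
gripper_width: 51.2
finger_force: 0.0
clock: 17.22
ee_pos: [664.8, -177.9, 60.2]
tcp_rot: [180.0, 0.0, 107.3]
contact_force: [0.1, -0.6, -0.8]
gripper_width: 51.2
finger_force: 0.0
0 turn deg [-1.000e-01  0.000e+00 -1.797e+02] fs [-6.0000e-04  3.0000e-04 -1.9963e+00] | shift mm [ 0.7 -1.  54.2]
180 turn deg [0.  0.  0.3] fs [0.0002 0.0004 0.0037] | shift mm [-0.7  1.  54.2]
t 17.2 tcp [ 664.8 -177.9   60.2] [180.    0.  107.3] q [10. 63.  5. 67. -6. 51. 34.] w 51.2 F 0.0 cf [ 0.1 -0.6 -0.8]
[np.float64(671.4), np.float64(156.2), np.float64(25.5), np.float64(0.2)]
[np.float64(463.0), np.float64(94.0), np.float64(0.0), np.float64(1.0)]
[np.float64(664.7), np.float64(-176.9), np.float64(-70.5), np.float64(0.3)]
```

```bash

python3 -m jog '[0,0,0.004,-0.007,0.01,0.1,0.4, 0,0,0,0,0,0.2,0.4, 0,0,0,0,0,0.14,0.4, 0,0,0,0,0,0.07,0.4, 0,0,0,0,0,0.03,0.4, 0,0,0,0,0,0,0.6, 0,0,0,0,0,0,1, 0,0,0,0,0,0,1, 0,0,0,0,0,0,1, 0,0,0,0,0,0,1]' 24
python3 -m jog '[0,0,0,0,0,0,1, 0,0,0,0,0,-0.1,1, 0,0,0,0,0,-0.2,1, 0,0,0,0,0,-0.2,1, 0,0,0,0,0,-0.2,1, 0,0,0,0,0,-0.2,1, 0,0,-0.078,0,0,-0.15,1, 0,0,-0.078,0,0,-0.05,1, 0,0,-0.078,0,0,0,1, 0,0,-0.078,0,0,0,1]'
 python3 to.py 454.2 -363.5 110 4.4
```

```text
clock: 18.2
ee_pos: [666.7, -177.4, 6.0]
tcp_rot: [180.0, 0.0, 107.0]
contact_force: [0.2, 0.1, 4.3]
gripper_width: 25.6
finger_force: 25.0
clock: 19.03
ee_pos: [666.5, -177.4, 116.6]
tcp_rot: [180.0, 0.1, 135.4]
contact_force: [-0.5, -0.1, -1.8]
gripper_width: 25.5
finger_force: 24.4
0 turn deg [1.00e-01 0.00e+00 1.31e+02] fs [1.0000e-03 2.0000e-04 1.4557e+00] | shift mm [-226.   169.3    6.6]
180 turn deg [ -0.    0.1 -49. ] fs [-1.000e-04  8.000e-04 -5.443e-01] | shift mm [ 226.  -169.3    6.6]
t 19.0 tcp [ 666.5 -177.4  116.6] [1.800e+02 1.000e-01 1.354e+02] q [13. 59. -2. 64.  2. 57. 56.] w 25.5 F 24.4 cf [-0.5 -0.1 -1.8]
```

```bash

python3 -m jog '[0,0,-0.0778,0,0,0,1, 0,0,-0.0778,0,0,0,1, 0,0,-0.0778,0,0,0,1, 0,0,-0.0778,0,0,0,1, 0,0,-0.0778,0,0,0,1, 0,0,-0.0778,0,0,0,1, 0,0,-0.0778,0,0,0,1, 0,0,0,0.13,-0.1,0,1, 0,0,0,0.25,-0.19,0,1, 0,0,0,0.26,-0.19,0,1]' 24
python3 -m jog '[0,0,0,0.26,-0.19,0,1, 0,0,0,0.26,-0.2,0,1, 0,0,0,0.26,-0.2,0,1, 0,0,0,0.26,-0.2,0,1, 0,0,0,0.26,-0.2,0,1, 0,0,0,0.2,-0.14,0,1, 0,0,0,0.12,-0.083,0,1, 0,0,0,0,0,0.03,1, 0,0,0,0,0,0.03,1, 0,0,0,0,0,0,1]'
 python3 to.py 454.2 -363.5 62 4.4
```

```text
clock: 19.87
ee_pos: [605.3, -229.7, 115.8]
tcp_rot: [-180.0, 0.0, -175.8]
contact_force: [1.0, -1.6, -0.8]
gripper_width: 25.3
finger_force: 24.4
clock: 20.7
ee_pos: [453.5, -361.6, 109.2]
tcp_rot: [180.0, 0.0, -175.9]
contact_force: [0.4, 0.9, -0.6]
gripper_width: 25.6
finger_force: 24.4
0 turn deg [  0.   -0.  179.7] fs [ 1.0000e-04 -2.0000e-04  1.9969e+00] | shift mm [ 0.6  2.  47.2]
180 turn deg [ 0.   0.  -0.3] fs [ 0.0002  0.     -0.0031] | shift mm [-0.6 -2.  47.2]
t 20.7 tcp [ 453.5 -361.6  109.2] [ 180.     0.  -175.9] q [ 43.  51. -16.  91.  19.  41. 113.] w 25.6 F 24.4 cf [ 0.4  0.9 -0.6]
```

```bash

python3 -m jog '[0,0,0,-0.006,-0.02,0.08,1, 0,0,0,0,0,0.15,1, 0,0,0,0,0,0.12,1, 0,0,0,0,0,0.08,1, 0,0,0,0,0,0.03,1, 0,0,0,0,0,0.01,1, 0,0,0,0,0,0,0.65, 0,0,0,0,0,0,0.57, 0,0,0,0,0,0,0.57, 0,0,0,0,0,0,0.57]'
python3 -m jog '[0,0,0,0,0,-0.05,0.57, 0,0,0,0,0,-0.15,0.57, 0,0,0,0,0,-0.25,0.57, 0,0,0,0,0,-0.25,0.4, 0,0,0,0,0,-0.2,0.4, 0,0,0,-0.04,0.12,-0.1,0.4, 0,0,0,-0.08,0.25,0,0.4, 0,0,0,-0.08,0.25,0,0.4, 0,0,0,-0.08,0.25,0,0.4, 0,0,0,-0.05,0.12,0,0.4]'
python3 -c "
from h import *
t=grab('top');s=grab('scene')
print([(a,p.round()) for a,c,p in blobs(t,14) if p[0]>350])
for x,y in((671,155.5),(463,94)): print([np.round(v,1) for v in fit([t],(x,y))])
cv2.imwrite('pics/p3.png',np.hstack([cv2.resize(t['image'][200:300,210:310,::-1],(400,400),interpolation=2),cv2.resize(s['image'][120:220,170:270,::-1],(400,400),interpolation=2)]))"
 python3 to.py 462.6 94 60 14
```

```text
clock: 21.53
ee_pos: [453.9, -364.3, 62.8]
tcp_rot: [-180.0, 0.0, -175.9]
contact_force: [0.9, -0.8, -0.1]
gripper_width: 36.8
finger_force: 0.0
clock: 22.37
ee_pos: [480.3, -259.2, 162.6]
tcp_rot: [179.9, 0.0, -175.8]
contact_force: [-0.1, 1.0, 0.4]
gripper_width: 51.4
finger_force: 0.0
[(np.int32(113), array([671., 156.,  14.])), (np.int32(39), array([ 448., -314.,   14.])), (np.int32(67), array([446.,   8.,  14.])), (np.int32(113), array([400.,  87.,  14.]))]
[np.float64(669.9), np.float64(155.7), np.float64(27.8), np.float64(0.2)]
[np.float64(463.0), np.float64(94.0), np.float64(0.0), np.float64(1.0)]
0 turn deg [ 0.000e+00 -1.000e-01  1.703e+02] fs [ 4.0000e-04 -7.0000e-04  1.8921e+00] | shift mm [  68.3 -348.2  102.6]
180 turn deg [ 0.   0.  -9.7] fs [ 0.0004  0.0003 -0.1079] | shift mm [-68.3 348.2 102.6]
t 22.5 tcp [ 480.6 -260.4  162.6] [ 180.     0.  -175.7] q [ 34.  44. -16.  96.  16.  43. 104.] w 51.4 F 0.0 cf [ 0.5 -0.5 -0.3]
```

View pics/p3.png

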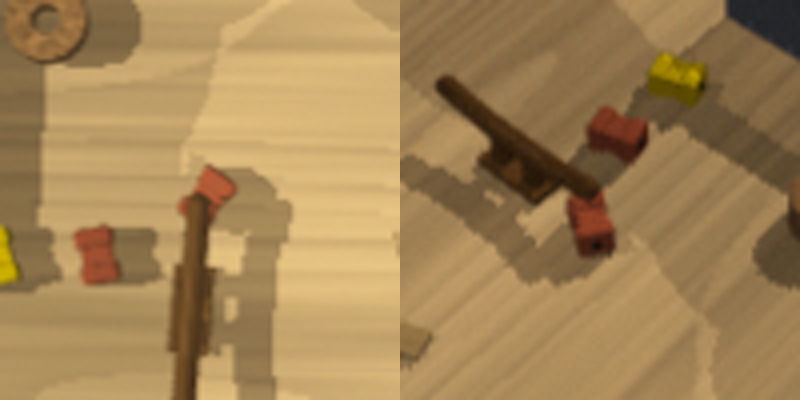

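The second sinker was knocked aside to about (400,87), at left crop (97,255). The cleat sinker still lies under the horn tip at (210,190). I fit both, masking out the horn.

```bash
python3 - <<'E'
from h import *
t=grab('top');s=grab('scene')
print([np.round(v,1) for v in fit([t,s],(400,87))],[np.round(v,1) for v in fit([t],(400,87))])
ex=[(t,np.array([[192,190],[212,190],[216,280],[170,280]])/4+[210,200]),(s,np.array([[35,70],[50,72],[205,182],[200,202],[180,202],[40,95]])/4+[170,120])]
ms=[]
for f,pg in ex:
    u=proj(f,[[445,10,12]])[0].astype(int)-20
    m=cv2.resize(redmask(f)[u[1]:u[1]+40,u[0]:u[0]+40].astype(np.float32),None,fx=4,fy=4)>.5
    w=np.ones(m.shape,np.uint8); cv2.fillPoly(w,[np.round((pg-u)*4).astype(int)],0)
    n,l,st,c=cv2.connectedComponentsWithStats((m&(w>0)).astype(np.uint8))
    k=np.argmin(np.hypot(*(c[1:]-80).T)+100*(st[1:,4]<60))+1
    ms.append((f,u,l==k,w>0)); print((l==k).sum())
def cost(p,sel=(0,1)):
    r=0
    for i in sel:
        f,u,m,w=ms[i]; q=np.zeros(m.shape,np.uint8)
        cv2.fillConvexPoly(q,np.round(((hull(f,p,12,B)-np.float32(u)+.5)*4-.5)*16).astype(int),1,shift=4)
        q=(q>0)&w; r+=1-(q&m).sum()/(q|m).sum()
    return r
for sel in((0,1),(0,),(1,)):
    b=sorted([minimize(cost,[445,10,a],(sel,),method='Nelder-Mead',options=dict(initial_simplex=[[445,10,a],[455,10,a],[445,20,a],[440,10,a+.5]])) for a in np.arange(0,3.1,.4)],key=lambda r:r.fun)
    for r in b[:2]: print(sel,r.x[:2].round(1),np.degrees(r.x[2]).round(),round(r.fun,2))
print(unproj(t,np.array([[200,195],[188,400]])/4+[210,200],46))
E
python3 to.py 399.5 87 60 8
```

```text
[np.float64(400.1), np.float64(86.9), np.float64(16.6), np.float64(0.2)] [np.float64(400.2), np.float64(85.9), np.float64(16.2), np.float64(0.2)]
851
1854
(0, 1) [439.5  13.9] 140.0 0.59
(0, 1) [439.4  13.9] 140.0 0.59
(0,) [438.1  11.5] 153.0 0.35
(0,) [439.1  12.5] 148.0 0.35
(1,) [438.5  14.9] 139.0 0.19
(1,) [438.4  15. ] 139.0 0.19
[[440.06828157  16.81774755  46.        ]
 [306.3275118   22.45829693  46.        ]]
0 turn deg [-0.000e+00  1.000e-01  1.761e+02] fs [-3.0000e-04  6.0000e-04  1.9564e+00] | shift mm [ -30.4 -358.1  102.3]
180 turn deg [-0.  -0.  -3.9] fs [-0.0004 -0.0002 -0.0436] | shift mm [ 30.4 358.1 102.3]
t 22.6 tcp [ 479.5 -263.4  162.3] [-180.    -0.  -175.9] q [ 34.  44. -16.  96.  17.  43. 104.] w 51.1 F 0.0 cf [-0.7 -1.2  1.2]
```

```bash
python3 to.py 400.1 86.5 80 16.5
python3 -m jog '[0,0,-0.07,0,0,0,0.45, 0,0,-0.068,0,0,0,0.45, 0,0,0,0,0,0,0.45, 0,0,0,0,0,0,0.45, 0,0,0,0,0,0,0.45, 0,0,0,0,0,0,0.45, 0,0,0,0,0,0,0.45, 0,0,0,0,0,0,0.45, 0,0,0,0,0,0,0.45, 0,0,0,0,0,0,0.45]' 24; python3 to.py 400.1 86.5 80 16.5
```

```text
0 turn deg [ -0.    0.  167.6] fs [-4.000e-04  5.000e-04  1.862e+00] | shift mm [  23.3 -358.    82.3]
180 turn deg [ -0.   -0.  -12.4] fs [-0.0003 -0.0002 -0.138 ] | shift mm [-23.3 358.   82.3]
t 22.6 tcp [ 479.5 -263.4  162.3] [-180.    -0.  -175.9] q [ 34.  44. -16.  96.  17.  43. 104.] w 51.1 F 0.0 cf [-0.7 -1.2  1.2]
clock: 23.4
ee_pos: [479.6, -263.0, 162.4]
tcp_rot: [-180.0, -0.0, -163.5]
contact_force: [-0.1, -0.5, -0.8]
gripper_width: 46.9
finger_force: 0.0
0 turn deg [ -0.   0. 180.] fs [-0.0000e+00  1.0000e-04  1.9997e+00] | shift mm [  23.  -357.7   82.4]
180 turn deg [-0. -0. -0.] fs [-0.0001 -0.     -0.0003] | shift mm [-23.  357.7  82.4]
t 23.4 tcp [ 479.6 -263.   162.4] [-180.    -0.  -163.5] q [ 36.  44. -20.  96.  20.  44. 113.] w 46.9 F 0.0 cf [-0.1 -0.5 -0.8]
```

```bash
cd .;
python3 -m jog '[0,0,0,-0.016,0.12,0,0.45, 0,0,0,-0.016,0.25,0,0.45, 0,0,0,-0.016,0.27,0,0.45, 0,0,0,-0.016,0.27,0,0.45, 0,0,0,-0.016,0.27,0,0.45, 0,0,0,-0.016,0.27,0,0.45, 0,0,0,-0.016,0.27,0,0.45, 0,0,0,-0.016,0.27,0,0.45, 0,0,0,-0.016,0.27,0,0.45, 0,0,0,-0.016,0.27,0,0.45]'
python3 -m jog '[0,0,0,-0.016,0.27,0.1,0.45, 0,0,0,-0.016,0.27,0.15,0.45, 0,0,0,-0.016,0.25,0.15,0.45, 0,0,0,-0.016,0.17,0.15,0.45, 0,0,0,-0.006,0.087,0.15,0.45, 0,0,0,0,0,0.08,0.45, 0,0,0,0,0,0.044,0.45, 0,0,0,0,0,0,0.45, 0,0,0,0,0,0,0.45, 0,0,0,0,0,0,0.45]'
python3 to.py 400.1 86.5 6.5 16.5
python3 -c "
from h import *
s=grab('scene');print([np.round(v,1) for v in fit([s],(400,86.5))])"
```

```text
clock: 24.23
ee_pos: [422.7, -14.8, 162.4]
tcp_rot: [-180.0, 0.0, -163.5]
contact_force: [0.5, 0.4, -1.0]
gripper_width: 46.9
finger_force: 0.0
clock: 25.07
ee_pos: [400.4, 86.1, 80.4]
tcp_rot: [-180.0, 0.0, -163.6]
contact_force: [-0.4, -0.9, -0.5]
gripper_width: 47.0
finger_force: 0.0
0 turn deg [1.000e-01 0.000e+00 1.799e+02] fs [7.0000e-04 1.0000e-04 1.9994e+00] | shift mm [-0.1 -0.4 73.9]
180 turn deg [-0.   0.  -0.1] fs [-0.0001  0.0004 -0.0006] | shift mm [ 0.1  0.4 73.9]
t 25.1 tcp [400.4  86.1  80.4] [-180.     0.  -163.6] q [-15.  46.  -3. 127.  19.   8.  71.] w 47.0 F 0.0 cf [-0.4 -0.9 -0.5]
[np.float64(401.1), np.float64(86.4), np.float64(26.9), np.float64(0.3)]
```

```bash
cd .;
python3 -m jog '[0,0,0,0,0,0.1,0.45, 0,0,0,0,0,0.15,0.45, 0,0,0,0,0,0.15,0.45, 0,0,0,0,0,0.1,0.45, 0,0,0,0,0,0,0.45, 0,0,0,0,0,0,0.45, 0,0,0,0,0,0,0.45, 0,0,0,0,0,0,0.45, 0,0,0,0,0,0,0.45, 0,0,0,0,0,0,0.45]'
python3 to.py 400.1 86.5 6.5 16.5
```

```text
clock: 25.95
ee_pos: [402.7, 87.0, 32.3]
tcp_rot: [180.0, -0.2, -163.5]
contact_force: [-0.4, 0.2, -0.6]
gripper_width: 47.1
finger_force: 0.0
0 turn deg [ -0.3  -0.  180. ] fs [-3.4000e-03 -3.0000e-04  1.9999e+00] | shift mm [-2.6 -0.2 25.8]
180 turn deg [ 0.  -0.2 -0. ] fs [ 0.0002 -0.0022 -0.0001] | shift mm [ 2.6  0.2 25.8]
t 25.9 tcp [402.7  87.   32.3] [ 180.    -0.2 -163.5] q [-17.  52.  -0. 128.  20.   0.  70.] w 47.1 F 0.0 cf [-0.4  0.2 -0.6]
```

```bash
python3 to.py 400.1 86.5 25 16.5 14
```

```text
0 turn deg [ 21.6  -0.  178.7] fs [ 2.4040e-01 -3.0000e-04  1.9854e+00] | shift mm [-0.8 -0.2  7.7]
180 turn deg [ 0.  13.8 -0. ] fs [ 2.000e-04  1.534e-01 -1.000e-04] | shift mm [0.8 0.2 7.7]
t 25.9 tcp [402.7  87.   32.3] [ 180.    -0.2 -163.5] q [-17.  52.  -0. 128.  20.   0.  70.] w 47.1 F 0.0 cf [-0.4  0.2 -0.6]
```

```bash
cd .;
python3 -m jog '[0,0.025,0,0,0,0,0.45, 0,0.05,0,0,0,0,0.45, 0,0.05,0,0,0,0,0.45, 0,0.028,0,0,0,0,0.45, 0,0,0,0,0,0,0.45, 0,0,0,0,0,0,0.45, 0,0,0,0,0,0,0.45, 0,0,0,0,0,0,0.45, 0,0,0,0,0,0,0.45, 0,0,0,0,0,0,0.45]'
python3 to.py 400.1 86.5 8 16.5 14
```

```text
clock: 26.78
ee_pos: [402.3, 87.0, 32.0]
tcp_rot: [180.0, -14.0, -163.5]
contact_force: [-0.8, -0.5, 0.5]
gripper_width: 47.3
finger_force: 0.0
0 turn deg [  -0.   -0. -180.] fs [-3.0000e-04 -0.0000e+00 -1.9998e+00] | shift mm [ 3.6 -0.2 23.8]
180 turn deg [-0.  0.  0.] fs [-0.      0.0002  0.0002] | shift mm [-3.6  0.2 23.8]
t 26.8 tcp [402.3  87.   32. ] [ 180.   -14.  -163.5] q [-11.  55. -10. 113.  17.  28.  72.] w 47.3 F 0.0 cf [-0.8 -0.5  0.5]
```

```bash
cd .;
python3 -m jog '[0,0,0,-0.036,0.002,0.06,0.45, 0,0,0,0,0,0.1,0.45, 0,0,0,0,0,0.05,0.45, 0,0,0,0,0,0.025,0.45, 0,0,0,0,0,0,0.6, 0,0,0,0,0,0,1, 0,0,0,0,0,0,1, 0,0,0,0,0,0,1, 0,0,0,0,0,0,1, 0,0,0,0,0,0,1]' 24
python3 -m jog '[0,0,0,0,0,-0.05,1, 0,0,0,0,0,-0.15,1, 0,0,0,0,0,-0.25,1, 0,0,0,0,0,-0.25,1, 0,0,0,0,0,-0.25,1, 0,0,0,0,0,-0.15,1, 0,-0.025,0,0,0,-0.05,1, 0,-0.05,0,0,0,0,1, 0,-0.05,0,0,0,0,1, 0,-0.0305,0,0,0,0,1]'
python3 to.py 491.8 -304.4 120 4.4
```

```text
clock: 27.62
ee_pos: [400.4, 86.5, 8.3]
tcp_rot: [180.0, -14.0, -163.5]
contact_force: [-0.5, 0.3, 0.3]
gripper_width: 25.3
finger_force: 24.7
clock: 28.45
ee_pos: [426.5, 94.3, 120.7]
tcp_rot: [180.0, 0.2, -163.5]
contact_force: [-0.9, 0.1, -0.9]
gripper_width: 25.4
finger_force: 24.7
0 turn deg [-3.000e-01  1.000e-01 -1.679e+02] fs [-3.8000e-03  1.2000e-03 -1.8657e+00] | shift mm [ 34.5 402.5   0.7]
180 turn deg [ 0.1  0.2 12.1] fs [0.0008 0.0026 0.1343] | shift mm [ -34.5 -402.5    0.7]
t 28.4 tcp [426.5  94.3 120.7] [ 180.     0.2 -163.5] q [-11.  41.  -9. 120.  19.  20.  71.] w 25.4 F 24.7 cf [-0.9  0.1 -0.9]
```

```bash
cd .;
python3 -m jog '[0,0,0.067,0,0,0,1, 0,0,0.067,0,0,0,1, 0,0,0,-0.01,-0.12,0,1, 0,0,0,-0.02,-0.24,0,1, 0,0,0,-0.024,-0.28,0,1, 0,0,0,-0.024,-0.28,0,1, 0,0,0,-0.024,-0.28,0,1, 0,0,0,-0.024,-0.28,0,1, 0,0,0,-0.024,-0.28,0,1, 0,0,0,-0.024,-0.28,0,1]' 24
python3 -m jog '[0,0,0,-0.024,-0.28,0,1, 0,0,0,-0.024,-0.28,0,1, 0,0,0,-0.024,-0.28,0,1, 0,0,0,-0.024,-0.28,0,1, 0,0,0,-0.024,-0.28,0,1, 0,0,0,-0.024,-0.28,0,1, 0,0,0,-0.015,-0.18,0,1, 0,0,0,-0.012,-0.125,0,1, 0,0,0,0,0,0,1, 0,0,0,0,0,0,1]'
python3 to.py 491.8 -304.4 68 4.4
```

```text
clock: 29.28
ee_pos: [460.1, -109.1, 120.2]
tcp_rot: [-180.0, -0.0, -175.6]
contact_force: [-0.1, 0.2, -0.5]
gripper_width: 24.9
finger_force: 24.7
clock: 30.12
ee_pos: [492.3, -304.2, 119.8]
tcp_rot: [180.0, -0.0, -175.6]
contact_force: [1.3, 0.6, 0.0]
gripper_width: 25.5
finger_force: 24.7
0 turn deg [ -0.  -0. 180.] fs [-4.0000e-04 -5.0000e-04  1.9999e+00] | shift mm [-0.5  0.1 51.8]
180 turn deg [ 0. -0. -0.] fs [ 0.0003 -0.0003 -0.0001] | shift mm [ 0.5 -0.1 51.8]
t 30.1 tcp [ 492.3 -304.2  119.8] [ 180.    -0.  -175.6] q [ 38.  50. -19.  91.  21.  42. 104.] w 25.5 F 24.7 cf [1.3 0.6 0. ]
```

Release, then head for the fourth sinker at (670.5,155.7), yaw 27.

```bash
cd .;
python3 -m jog '[0,0,0,0,0,0.08,1, 0,0,0,0,0,0.16,1, 0,0,0,0,0,0.14,1, 0,0,0,0,0,0.08,1, 0,0,0,0,0,0.04,1, 0,0,0,0,0,0.02,1, 0,0,0,0,0,0,0.65, 0,0,0,0,0,0,0.57, 0,0,0,0,0,0,0.57, 0,0,0,0,0,0,0.57]'
python3 -m jog '[0,0,0,0,0,-0.05,0.57, 0,0,0,0,0,-0.15,0.57, 0,0,0,0,0,-0.25,0.57, 0,0,0,0,0,-0.25,0.4, 0,0,0,0,0,-0.2,0.4, 0,0,-0.07,0,0,0,0.4, 0,0,-0.07,0,0,0,0.4, 0,0,-0.07,0,0,0,0.4, 0,0,-0.041,0,0,0,0.4, 0,0,0,0,0,0,0.4]'
python3 to.py 670.5 155.7 80 27
```

```text
clock: 30.95
ee_pos: [492.7, -304.3, 68.2]
tcp_rot: [-180.0, 0.0, -175.6]
contact_force: [-0.1, -0.2, 0.9]
gripper_width: 37.0
finger_force: 0.0
clock: 31.78
ee_pos: [492.5, -304.4, 158.2]
tcp_rot: [180.0, 0.0, -152.8]
contact_force: [-0.5, -0.8, -0.8]
gripper_width: 51.3
finger_force: 0.0
0 turn deg [  -0.     0.  -179.8] fs [-1.0000e-04  0.0000e+00 -1.9978e+00] | shift mm [ 367.5 -329.1   78.2]
180 turn deg [0.  0.  0.2] fs [0.     0.0001 0.0022] | shift mm [-367.5  329.1   78.2]
t 31.8 tcp [ 492.5 -304.4  158.2] [ 180.     0.  -152.8] q [ 42.  48. -26.  89.  26.  49. 123.] w 51.3 F 0.0 cf [-0.5 -0.8 -0.8]
```

```bash
cd .;
python3 -m jog '[0,0,0,-0.1,0.09,0,0.4, 0,0,0,-0.23,0.206,0,0.4, 0,0,0,-0.23,0.206,0,0.4, 0,0,0,-0.23,0.206,0,0.4, 0,0,0,-0.23,0.206,0,0.4, 0,0,0,-0.23,0.206,0,0.4, 0,0,0,-0.23,0.206,0,0.4, 0,0,0,-0.23,0.206,0,0.4, 0,0,0,-0.23,0.206,0,0.4, 0,0,0,-0.23,0.206,0,0.4]'
python3 -m jog '[0,0,0,-0.23,0.206,0,0.4, 0,0,0,-0.23,0.206,0.1,0.4, 0,0,0,-0.23,0.206,0.15,0.4, 0,0,0,-0.23,0.206,0.15,0.4, 0,0,0,-0.23,0.206,0.15,0.4, 0,0,0,-0.2,0.18,0.15,0.4, 0,0,0,-0.155,0.137,0.08,0.4, 0,0,0,0,0,0,0.4, 0,0,0,0,0,0,0.4, 0,0,0,0,0,0,0.4]'
python3 to.py 670.5 155.7 6.5 27
python3 -c "
from h import *
s=grab('scene');t=grab('top');print([np.round(v,1) for v in fit([s],(670,156))])
print([(a,p.round()) for a,c,p in blobs(t,14) if p[0]>350])
cv2.imwrite('pics/p4.png',cv2.resize(t['image'][150:290,220:440,::-1],(800,509),interpolation=2))"
```

```text
clock: 32.62
ee_pos: [597.8, -30.0, 158.1]
tcp_rot: [180.0, 0.0, -153.1]
contact_force: [0.6, -0.1, 0.4]
gripper_width: 51.4
finger_force: 0.0
clock: 33.45
ee_pos: [670.3, 156.0, 80.1]
tcp_rot: [-180.0, 0.0, -153.1]
contact_force: [0.0, -1.2, 0.6]
gripper_width: 51.2
finger_force: 0.0
0 turn deg [  0.    0.  179.9] fs [0.0000e+00 1.0000e-04 1.9994e+00] | shift mm [ 0.1  0.4 73.6]
180 turn deg [-0.   0.  -0.1] fs [-0.0001  0.     -0.0006] | shift mm [-0.1 -0.4 73.6]
t 33.5 tcp [670.3 156.   80.1] [-180.     0.  -153.1] q [ -8.  62. -20.  66.  22.  56.  86.] w 51.2 F 0.0 cf [ 0.  -1.2  0.6]
[np.float64(669.9), np.float64(155.3), np.float64(25.5), np.float64(0.2)]
[(np.int32(138), array([ 498., -319.,   14.])), (np.int32(131), array([ 455., -382.,   14.])), (np.int32(134), array([ 451., -323.,   14.]))]
```

View pics/p4.png

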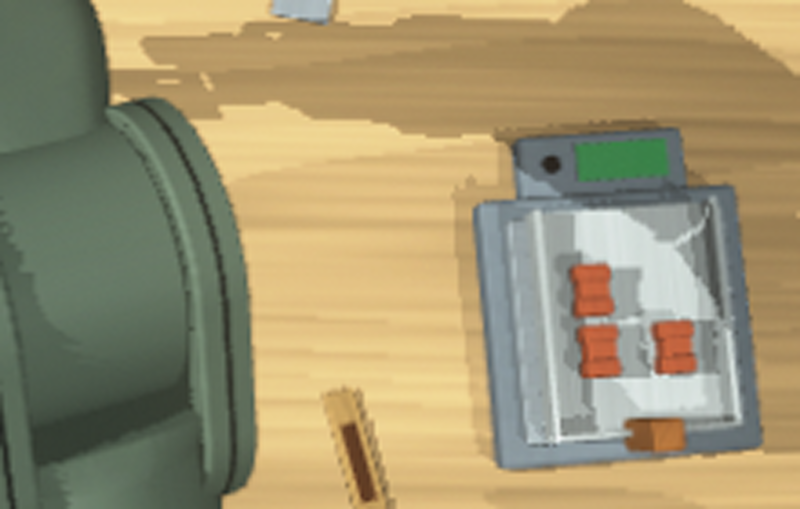

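Three sinkers lie in the scoop at (592,290), (600,350) and (675,347). I take the fourth.

```bash
cd .;
python3 -m jog '[0,0,0,0,-0.004,0.1,0.4, 0,0,0,0,0,0.22,0.4, 0,0,0,0,0,0.22,0.4, 0,0,0,0,0,0.12,0.4, 0,0,0,0,0,0.06,0.4, 0,0,0,0,0,0.01,0.5, 0,0,0,0,0,0,1, 0,0,0,0,0,0,1, 0,0,0,0,0,0,1, 0,0,0,0,0,0,1]' 24
python3 -m jog '[0,0,0,0,0,0,1, 0,0,0,0,0,-0.1,1, 0,0,0,0,0,-0.2,1, 0,0,0,0,0,-0.25,1, 0,0,0,0,0,-0.25,1, 0,0,0,0,0,-0.2,1, 0,0,0.07,0,0,-0.13,1, 0,0,0.07,0,0,0,1, 0,0,0.07,0,0,0,1, 0,0,0.041,0,0,0,1]'
python3 to.py 496.1 -360.2 120 4.4
```

```text
clock: 34.38
ee_pos: [671.0, 155.7, 7.7]
tcp_rot: [-180.0, 0.1, -153.0]
contact_force: [-0.5, -0.7, 5.9]
gripper_width: 25.7
finger_force: 27.4
clock: 35.22
ee_pos: [670.6, 155.7, 120.9]
tcp_rot: [180.0, 0.0, -175.9]
contact_force: [-0.1, -0.5, -1.2]
gripper_width: 25.3
finger_force: 26.7
0 turn deg [ 1.000e-01 -0.000e+00  1.797e+02] fs [ 6.0000e-04 -5.0000e-04  1.9964e+00] | shift mm [-213.6  501.     0.9]
180 turn deg [ 0.   0.  -0.3] fs [ 0.0003  0.0004 -0.0036] | shift mm [ 213.6 -501.     0.9]
t 35.2 tcp [670.6 155.7 120.9] [ 180.     0.  -175.9] q [-10.  59. -15.  64.  15.  59.  68.] w 25.3 F 26.7 cf [-0.1 -0.5 -1.2]
```

```bash
cd .;
python3 -m jog '[0,0,-0.0036,0.06,-0.14,0,1, 0,0,0,0.125,-0.293,0,1, 0,0,0,0.125,-0.293,0,1, 0,0,0,0.125,-0.293,0,1, 0,0,0,0.125,-0.293,0,1, 0,0,0,0.125,-0.293,0,1, 0,0,0,0.125,-0.293,0,1, 0,0,0,0.125,-0.293,0,1, 0,0,0,0.125,-0.293,0,1, 0,0,0,0.125,-0.293,0,1]' 24
python3 -m jog '[0,0,0,0.125,-0.293,0,1, 0,0,0,0.125,-0.293,0,1, 0,0,0,0.125,-0.293,0,1, 0,0,0,0.125,-0.293,0,1, 0,0,0,0.125,-0.293,0,1, 0,0,0,0.125,-0.293,0,1, 0,0,0,0.11,-0.26,0,1, 0,0,0,0.091,-0.215,0,1, 0,0,0,0,0,0,1, 0,0,0,0,0,0,1]'
python3 to.py 496.1 -360.2 63 4.4
```

```text
clock: 36.05
ee_pos: [574.9, -132.3, 120.6]
tcp_rot: [-180.0, 0.0, -175.2]
contact_force: [1.6, 0.1, -0.6]
gripper_width: 25.3
finger_force: 26.7
clock: 36.88
ee_pos: [498.6, -362.4, 120.3]
tcp_rot: [-180.0, 0.0, -175.4]
contact_force: [-1.1, 0.5, 0.1]
gripper_width: 25.3
finger_force: 26.7
0 turn deg [  -0.    -0.  -179.8] fs [-0.0000e+00 -3.0000e-04 -1.9973e+00] | shift mm [-2.3 -2.4 57.3]
180 turn deg [-0.   0.   0.2] fs [-0.0002  0.      0.0027] | shift mm [ 2.3  2.4 57.3]
t 36.9 tcp [ 498.6 -362.4  120.3] [-180.     0.  -175.4] q [ 43.  53. -21.  83.  23.  49. 109.] w 25.3 F 26.7 cf [-1.1  0.5  0.1]
```

```bash
cd .;
python3 -m jog '[0,0,0,0,0.024,0.08,1, 0,0,0,0,0,0.16,1, 0,0,0,0,0,0.16,1, 0,0,0,0,0,0.1,1, 0,0,0,0,0,0.05,1, 0,0,0,0,0,0.02,1, 0,0,0,0,0,0,0.65, 0,0,0,0,0,0,0.57, 0,0,0,0,0,0,0.57, 0,0,0,0,0,0,0.57]'
python3 -m jog '[0,0,0,0,0,-0.05,0.57, 0,0,0,0,0,-0.15,0.57, 0,0,0,0,0,-0.25,0.57, 0,0,0,0,0,-0.25,0.5, 0,0,0,0,0,-0.2,0.5, 0,0,0.07,0,0,0,0.5, 0,0,0.07,0,0,0,0.5, 0,0,0.07,0,0,0,0.5, 0,0,0.07,0,0,0,0.5, 0,0,0.07,0,0,0,0.5]'
python3 -m jog '[0,0,0.07,0,0,0,0.5, 0,0,0.07,0,0,0,0.5, 0,0,0,0,0,0,0.5, 0,0,0,0,0,0,0.5, 0,0,0,0,0,0,0.5, 0,0,0,0,0,0,0.5, 0,0,0,0,0,0,0.5, 0,0,0,0,0,0,0.5, 0,0,0,0,0,0,0.5, 0,0,0,0,0,0,0.5]'
python3 to.py 448.7 5.8 80 -40
```

```text
clock: 37.72
ee_pos: [499.2, -359.1, 63.3]
tcp_rot: [-180.0, 0.0, -175.2]
contact_force: [0.7, 0.0, -0.2]
gripper_width: 36.8
finger_force: 0.0
clock: 38.55
ee_pos: [499.1, -359.0, 153.4]
tcp_rot: [180.0, 0.0, 152.9]
contact_force: [-0.6, 0.7, -0.7]
gripper_width: 42.5
finger_force: 0.0
clock: 39.38
ee_pos: [499.0, -359.0, 152.7]
tcp_rot: [-180.0, -0.0, 140.7]
contact_force: [-0.2, 0.2, -0.6]
gripper_width: 42.9
finger_force: 0.0
0 turn deg [   0.    -0.  -179.3] fs [ 4.0000e-04 -1.0000e-04 -1.9924e+00] | shift mm [-273.  -247.2   72.7]
180 turn deg [-0.  -0.   0.7] fs [-0.     -0.0002  0.0076] | shift mm [273.  247.2  72.7]
t 39.4 tcp [ 499.  -359.   152.7] [-180.    -0.   140.7] q [ 37.  49. -10.  82.  10.  50.  75.] w 42.9 F 0.0 cf [-0.2  0.2 -0.6]
```

```bash
cd .;
python3 -m jog '[0,0,0.0076,0.1,0.09,0,0.5, 0,0,0,0.21,0.19,0,0.5, 0,0,0,0.21,0.19,0,0.5, 0,0,0,0.21,0.19,0,0.5, 0,0,0,0.21,0.19,0,0.5, 0,0,0,0.21,0.19,0,0.5, 0,0,0,0.21,0.19,0,0.5, 0,0,0,0.21,0.19,0,0.5, 0,0,0,0.21,0.19,0,0.5, 0,0,0,0.21,0.19,0,0.5]'
python3 -m jog '[0,0,0,0.21,0.19,0,0.5, 0,0,0,0.21,0.19,0.1,0.5, 0,0,0,0.19,0.172,0.2,0.5, 0,0,0,0.13,0.12,0.2,0.5, 0,0,0,0,0,0.15,0.5, 0,0,0,0,0,0.077,0.5, 0,0,0,0,0,0,0.5, 0,0,0,0,0,0,0.5, 0,0,0,0,0,0,0.5, 0,0,0,0,0,0,0.5]'
python3 to.py 448.7 5.8 7 -40
python3 -c "
from h import *
s=grab('scene');print(proj(s,[[439.5,13.5,12],[448.7,5.8,25]]).round())
cv2.imwrite('pics/p5.png',cv2.resize(s['image'][120:220,170:270,::-1],(500,500),interpolation=2))"
```

```text
clock: 40.22
ee_pos: [461.9, -92.0, 152.9]
tcp_rot: [180.0, -0.0, 140.0]
contact_force: [1.0, 0.9, 0.3]
gripper_width: 42.6
finger_force: 0.0
clock: 41.05
ee_pos: [449.2, 5.4, 80.9]
tcp_rot: [180.0, 0.0, 139.9]
contact_force: [-0.3, -0.4, 0.5]
gripper_width: 42.6
finger_force: 0.0
0 turn deg [ 1.000e-01 -1.000e-01  1.799e+02] fs [ 7.0000e-04 -8.0000e-04  1.9992e+00] | shift mm [-0.6 -0.  73.9]
180 turn deg [ 0.   0.  -0.1] fs [ 0.0005  0.0004 -0.0008] | shift mm [ 0.6  0.  73.9]
t 41.0 tcp [449.2   5.4  80.9] [180.    0.  139.9] q [ -4.  46.  -2. 120.   5.  14.  40.] w 42.6 F 0.0 cf [-0.3 -0.4  0.5]
[[217. 175.]
 [217. 176.]]
```

View pics/p5.png

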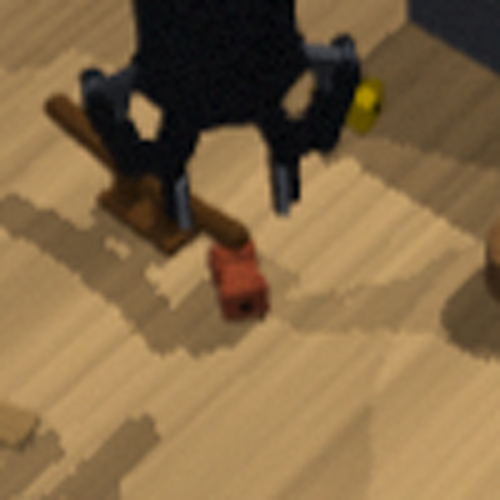

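The sinker is at (240,280) with the horn tip touching its rear top at (235,235). The gripper is centred over its free half. I tilt 10° away from the horn, partly for wrist range.

```bash
cd .;
python3 -m jog '[0,0.03,0,0,0,0,0.5, 0,0.05,0,0,0,0,0.5, 0,0.03,0,0,0,0,0.5, 0,0,0,0,0,0.08,0.5, 0,0,0,0,0,0.12,0.5, 0,0,0,0,0,0.12,0.5, 0,0,0,0,0,0,0.5, 0,0,0,0,0,0,0.5, 0,0,0,0,0,0,0.5, 0,0,0,0,0,0,0.5]' 24
python3 to.py 448.7 5.8 8 -40 10
```

```text
clock: 41.93
ee_pos: [444.8, 9.5, 49.1]
tcp_rot: [180.0, -9.9, 140.0]
contact_force: [0.8, -0.1, 0.1]
gripper_width: 42.6
finger_force: 0.0
0 turn deg [  0.2  -0.  180. ] fs [ 2.5000e-03 -4.0000e-04  1.9999e+00] | shift mm [12.4  0.3 39.5]
180 turn deg [ 0.   0.1 -0. ] fs [ 0.0003  0.0016 -0.0001] | shift mm [-12.4  -0.3  39.5]
t 41.9 tcp [444.8   9.5  49.1] [180.   -9.9 140. ] q [  5.  52. -10. 113.   4.  23.  44.] w 42.6 F 0.0 cf [ 0.8 -0.1  0.1]
```

```bash
cd .;
python3 -m jog '[0,0,0,-0.08,0,0,0.5, 0,0,0,-0.045,-0.003,0,0.5, 0,0,0,0,0,0.08,0.5, 0,0,0,0,0,0.12,0.5, 0,0,0,0,0,0.1,0.5, 0,0,0,0,0,0.06,0.5, 0,0,0,0,0,0.025,0.5, 0,0,0,0,0,0,0.5, 0,0,0,0,0,0,0.5, 0,0,0,0,0,0,0.5]' 24
python3 to.py 448.7 5.8 8 -40 10
```

```text
clock: 42.77
ee_pos: [448.9, 5.4, 8.8]
tcp_rot: [180.0, -9.9, 140.0]
contact_force: [-0.7, -0.3, 0.2]
gripper_width: 42.4
finger_force: 0.0
0 turn deg [  0.2  -0.  180. ] fs [ 1.9000e-03 -3.0000e-04  1.9997e+00] | shift mm [-0.2 -0.2  0.9]
180 turn deg [ 0.   0.1 -0. ] fs [ 0.0002  0.0012 -0.0003] | shift mm [0.2 0.2 0.9]
t 42.8 tcp [448.9   5.4   8.8] [180.   -9.9 140. ] q [  5.  57.  -9. 112.   4.  19.  45.] w 42.4 F 0.0 cf [-0.7 -0.3  0.2]
```

```bash
cd .;
python3 -m jog '[0,0,0,0,0,0,1, 0,0,0,0,0,0,1, 0,0,0,0,0,0,1, 0,0,0,0,0,0,1, 0,0,0,0,0,-0.015,1, 0,0,0,-0.06,0,-0.011,1, 0,0,0,-0.12,0,-0.022,1, 0,0,0,-0.15,0,-0.027,1, 0,0,0,-0.15,0,-0.027,1, 0,0,0,-0.1,0,-0.02,1]' 24
python3 -m jog '[0,0,0,0,0,-0.1,1, 0,0,0,0,0,-0.2,1, 0,0,0,0,0,-0.25,1, 0,0,0,0,0,-0.25,1, 0,0,0,0,0,-0.25,1, 0,-0.03,0,0,0,-0.1,1, 0,-0.05,0,0,0,0,1, 0,-0.03,0,0,0,0,1, 0,0,0,0,0,0,1, 0,0,0,0,0,0,1]'
python3 -c "
from h import *
s=grab('scene')
cv2.imwrite('pics/p6.png',cv2.resize(s['image'][80:240,130:290,::-1],(480,480),interpolation=2))"
python3 to.py 533.8 -329.2 125 4.4
```

```text
clock: 43.6
ee_pos: [495.3, -34.0, 10.6]
tcp_rot: [180.0, -9.9, 139.9]
contact_force: [0.0, -0.1, -0.6]
gripper_width: 25.2
finger_force: 25.7
clock: 44.43
ee_pos: [509.0, -44.8, 124.5]
tcp_rot: [-180.0, -0.1, 140.0]
contact_force: [0.4, -0.3, -0.1]
gripper_width: 25.1
finger_force: 25.7
0 turn deg [-1.000e-01 -0.000e+00  1.356e+02] fs [-1.2000e-03 -3.0000e-04  1.5065e+00] | shift mm [  2.7 285.   -0.9]
180 turn deg [  0.   -0.1 -44.4] fs [ 2.000e-04 -1.000e-03 -4.935e-01] | shift mm [  -2.7 -285.    -0.9]
t 44.5 tcp [509.2 -45.3 124.1] [-1.8e+02 -1.0e-01  1.4e+02] q [  5.  45.  -6. 105.   8.  31.  44.] w 25.0 F 25.7 cf [ 0.4  0.2 -0.8]
```

View pics/p6.png

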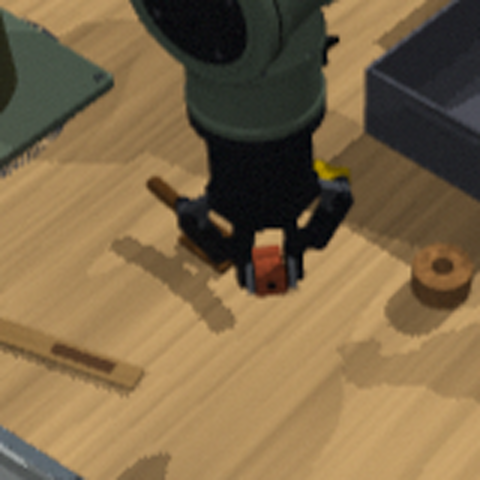

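The fifth sinker is in the fingers at (270,270). The cleat, needle and cork float have not moved.

```bash
cd .;
python3 -m jog '[0,0,-0.07,0,0,0,1, 0,0,-0.07,0,0,0,1, 0,0,-0.07,0,0,0,1, 0,0,-0.07,0,0,0,1, 0,0,-0.07,0,0,0,1, 0,0,-0.07,0,0,0,1, 0,0,-0.0735,0,0,0,1, 0,0,0,-0.015,-0.15,0,1, 0,0,0,-0.015,-0.27,0,1, 0,0,0,-0.015,-0.28,0,1]' 24
python3 -m jog '[0,0,0,-0.015,-0.28,0,1, 0,0,0,-0.015,-0.28,0,1, 0,0,0,-0.015,-0.28,0,1, 0,0,0,-0.015,-0.28,0,1, 0,0,0,-0.015,-0.28,0,1, 0,0,0,-0.015,-0.28,0,1, 0,0,0,-0.015,-0.25,0,1, 0,0,0,-0.015,-0.15,0,1, 0,0,0,0,-0.05,0,1, 0,0,0,0,0,0,1]'
python3 to.py 547.8 -328.2 70 4.4
```

```text
clock: 45.32
ee_pos: [519.2, -115.8, 123.8]
tcp_rot: [179.9, -0.1, -175.6]
contact_force: [0.5, -0.6, -0.9]
gripper_width: 25.1
finger_force: 25.7
clock: 46.15
ee_pos: [546.6, -327.6, 123.3]
tcp_rot: [179.9, -0.1, -175.8]
contact_force: [-0.7, 0.4, -1.2]
gripper_width: 25.1
finger_force: 25.7
0 turn deg [-1.000e-01 -1.000e-01  1.798e+02] fs [-1.2000e-03 -1.2000e-03  1.9982e+00] | shift mm [ 1.2  0.6 53.3]
180 turn deg [ 0.1 -0.1 -0.2] fs [ 0.0008 -0.0007 -0.0018] | shift mm [-1.2 -0.6 53.3]
t 46.1 tcp [ 546.6 -327.6  123.3] [ 1.799e+02 -1.000e-01 -1.758e+02] q [ 39.  55. -24.  77.  25.  53. 103.] w 25.1 F 25.7 cf [-0.7  0.4 -1.2]
```

```bash
cd .;
python3 -m jog '[0,0,0,-0.012,-0.006,0.08,1, 0,0,0,0,0,0.16,1, 0,0,0,0,0,0.14,1, 0,0,0,0,0,0.09,1, 0,0,0,0,0,0.05,1, 0,0,0,0,0,0.01,1, 0,0,0,0,0,0,0.65, 0,0,0,0,0,0,0.57, 0,0,0,0,0,0,0.57, 0,0,0,0,0,0,0.57]'
python3 -m jog '[0,0,0,0,0,-0.05,0.57, 0,0,0,0,0,-0.15,0.57, 0,0,0,0,0,-0.25,0.57, 0,0,0,0,0,-0.25,0.57, 0,0,0,0,0,-0.2,0.4, 0,0,0,0,0.12,-0.1,0.4, 0,0,0,0,0.25,0,0.4, 0,0,0,0,0.3,0,0.4, 0,0,0,0,0.3,0,0.4, 0,0,0,0,0.15,0,0.4]' 90
python3 -c "
from h import *
t=grab('top')
cv2.imwrite('pics/p7.png',cv2.resize(t['image'][150:290,240:440,::-1],(600,420),interpolation=2))
for z in (30,): 
  for a,c,p in blobs(t,74):
    if p[0]>350: print(a,(p-[472,-334,0]).round()[:2])"
python3 to.py 389.3 -340.3 150 4.4
```

```text
clock: 46.98
ee_pos: [548.8, -326.8, 71.3]
tcp_rot: [-180.0, 0.0, -175.6]
contact_force: [0.6, 0.2, 0.4]
gripper_width: 36.9
finger_force: 0.0
clock: 47.82
ee_pos: [539.7, -210.6, 171.0]
tcp_rot: [179.9, -0.0, -175.4]
contact_force: [1.5, 1.1, -0.1]
gripper_width: 51.2
finger_force: 0.0
0 turn deg [  -0.     0.2 -179.7] fs [-1.0000e-04  2.7000e-03 -1.9969e+00] | shift mm [-160.3  119.5   21.2]
180 turn deg [0.2 0.  0.3] fs [0.0017 0.0001 0.0031] | shift mm [ 160.3 -119.5   21.2]
t 47.9 tcp [ 540.  -208.8  171.2] [ 179.8    0.  -175.3] q [ 30.  46. -24.  88.  23.  50.  92.] w 51.1 F 0.0 cf [ 0.9  3.7 -0.1]
```

View pics/p7.png

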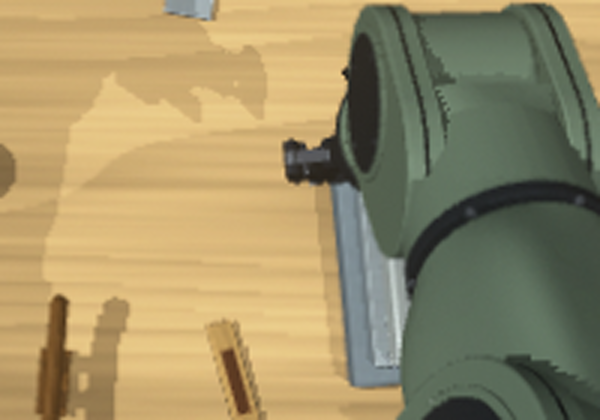

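The arm hides the scoop, so I move it aside and look again.

```bash
cd .;
python3 -m jog '[0,0,0,0.05,0.15,0,0.3, 0,0,0,0.1,0.25,0,0.3, 0,0,0,0.1,0.3,0,0.3, 0,0,0,0.1,0.3,0,0.3, 0,0,0,0.1,0.3,0,0.3, 0,0,0,0.1,0.3,0,0.3, 0,0,0,0.1,0.25,0,0.3, 0,0,0,0.05,0.15,0,0.3, 0,0,0,0,0,0,0.3, 0,0,0,0,0,0,0.3]' 110
python3 -c "
from h import *
t=grab('top')
cv2.imwrite('pics/p8.png',cv2.resize(t['image'][170:290,340:440,::-1],(500,600),interpolation=2))
for a,c,p in blobs(t,68):
    if p[0]>350: print(a,R.from_euler('z',-4.4,degrees=True).apply(p-[472,-334,0]).round()[:2])"
python3 to.py 389.3 -340.3 150 4.4
```

```text
clock: 48.7
ee_pos: [454.6, -20.4, 170.9]
tcp_rot: [180.0, -0.0, -175.5]
contact_force: [0.1, -0.4, 0.4]
gripper_width: 59.7
finger_force: 0.0
139 [64.  1.]
133 [ 25. -28.]
136 [24. 28.]
127 [-22. -29.]
130 [-21.  28.]
0 turn deg [ -0.   0. 180.] fs [-2.e-04  1.e-04  2.e+00] | shift mm [-89.9 313.1  20.8]
180 turn deg [-0. -0. -0.] fs [-0.0001 -0.0001 -0.    ] | shift mm [  89.9 -313.1   20.8]
t 48.8 tcp [454.9 -21.2 170.8] [-180.    -0.  -175.6] q [ 11.  37. -20. 113.  23.  33.  69.] w 59.7 F 0.0 cf [ 0.4 -0.5  0.4]
```

View pics/p8.png

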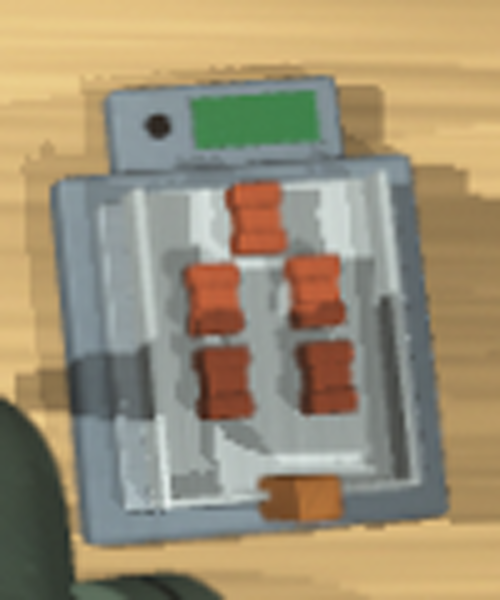

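All five sinkers are in the scoop, at crop (258,218), (215,297), (316,290), (224,380) and (327,377). In scoop coordinates they sit where I meant them to. I go and grip the post.

```bash
cd .;
python3 -m jog '[0,0,0,0.04,-0.13,0,0.2, 0,0,0,0.08,-0.28,0,0.2, 0,0,0,0.08,-0.28,0,0.2, 0,0,0,0.08,-0.28,0,0.2, 0,0,0,0.08,-0.28,0,0.2, 0,0,0,0.08,-0.28,0,0.2, 0,0,0,0.08,-0.28,0,0.2, 0,0,0,0.08,-0.28,0,0.2, 0,0,0,0.08,-0.28,0,0.2, 0,0,0,0.08,-0.28,0,0.2]' 110
python3 -m jog '[0,0,0,0.08,-0.28,0,0.2, 0,0,0,0.059,-0.2,0,0.2, 0,0,0,0,0,0,0.2, 0,0,0,0,0,0,0.2, 0,0,0,0,0,0.1,0.2, 0,0,0,0,0,0.1,0.2, 0,0,0,0,0,0,0.2, 0,0,0,0,0,0,0.2, 0,0,0,0,0,0,0.2, 0,0,0,0,0,0,0.2]'
python3 to.py 389.3 -340.3 86 4.4
```

```text
clock: 49.58
ee_pos: [398.3, -293.5, 170.6]
tcp_rot: [180.0, -0.0, -175.7]
contact_force: [0.2, -0.2, 0.7]
gripper_width: 68.1
finger_force: 0.0
clock: 50.42
ee_pos: [389.5, -339.9, 151.3]
tcp_rot: [-180.0, 0.0, -175.6]
contact_force: [-0.0, -0.5, 0.4]
gripper_width: 68.4
finger_force: 0.0
0 turn deg [  -0.   -0. -180.] fs [-2.e-04 -2.e-04 -2.e+00] | shift mm [-0.2  0.4 65.3]
180 turn deg [-0.  0.  0.] fs [-0.0002  0.0002  0.    ] | shift mm [ 0.2 -0.4 65.3]
t 50.4 tcp [ 389.5 -339.9  151.3] [-180.     0.  -175.6] q [ 51.  44. -26. 102.  28.  40. 105.] w 68.4 F 0.0 cf [-0.  -0.5  0.4]
```

```bash
cd .;
python3 -m jog '[0,0,0,0,-0.004,0.1,0.2, 0,0,0,0,0,0.18,0.2, 0,0,0,0,0,0.18,0.2, 0,0,0,0,0,0.12,0.2, 0,0,0,0,0,0.06,0.2, 0,0,0,0,0,0.01,0.2, 0,0,0,0,0,0,0.5, 0,0,0,0,0,0,1, 0,0,0,0,0,0,1, 0,0,0,0,0,0,1]' 110
python3 -m jog '[0,0,0,0,0,0,1, 0,0,0,0,0,0,1, 0,0,0,0,0,0,1, 0,0,0,0,0,-0.03,1, 0,0,0,0,0,-0.06,1, 0,0,0,0,0,-0.1,1, 0,0,0,0,0,-0.1,1, 0,0,0,0,0,-0.1,1, 0,0,0,0,0,-0.06,1, 0,0,0,0,0,-0.03,1]'
python3 to.py 389.3 -340.3 220 4.4
```

```text
clock: 51.25
ee_pos: [389.4, -340.6, 86.5]
tcp_rot: [-180.0, 0.0, -175.6]
contact_force: [-2.9, 2.9, 20.0]
gripper_width: 23.0
finger_force: 106.5
clock: 52.08
ee_pos: [389.5, -340.7, 135.1]
tcp_rot: [-180.0, 0.0, -175.6]
contact_force: [0.2, 0.5, -4.0]
gripper_width: 22.6
finger_force: 108.1
0 turn deg [1.0e-01 1.0e-01 1.8e+02] fs [8.0000e-04 8.0000e-04 1.9997e+00] | shift mm [ -0.1  -0.4 -84.9]
180 turn deg [-0.  0. -0.] fs [-0.0005  0.0005 -0.0003] | shift mm [  0.1   0.4 -84.9]
t 52.1 tcp [ 389.5 -340.7  135.1] [-180.     0.  -175.6] q [ 51.  45. -25. 103.  29.  38. 104.] w 22.6 F 108.1 cf [ 0.2  0.5 -4. ]
```

The weight reads 4 N, so the scoop is loaded and level. I raise it and carry it smoothly toward the tub.

```bash
cd .;
python3 -m jog '[0,0,0,0,0,-0.04,1, 0,0,0,0,0,-0.09,1, 0,0,0,0,0,-0.12,1, 0,0,0,0,0,-0.12,1, 0,0,0,0,0,-0.12,1, 0,0,0,-0.025,0.06,-0.09,1, 0,0,0,-0.05,0.12,-0.06,1, 0,0,0,-0.076,0.18,-0.02,1, 0,0,0,-0.093,0.22,0,1, 0,0,0,-0.093,0.22,0,1]' 110
python3 -m jog '[0,0,0,-0.093,0.22,0,1, 0,0,0,-0.093,0.22,0,1, 0,0,0,-0.093,0.22,0,1, 0,0,0,-0.093,0.22,0,1, 0,0,0,-0.093,0.22,0,1, 0,0,0,-0.093,0.22,0,1, 0,0,0,-0.06,0.14,0,1, 0,0,0,-0.033,0.078,0,1, 0,0,0,0,0,0,1, 0,0,0,0,0,0,1]'
python3 to.py 427 158 200 75
```

```text
clock: 52.92
ee_pos: [417.0, -256.0, 199.9]
tcp_rot: [180.0, -0.0, -175.6]
contact_force: [-0.4, -0.0, -4.2]
gripper_width: 23.1
finger_force: 108.2
clock: 53.75
ee_pos: [469.5, -99.7, 199.7]
tcp_rot: [-180.0, -0.0, -175.6]
contact_force: [0.6, -1.0, -3.5]
gripper_width: 22.9
finger_force: 108.2
0 turn deg [ -0.   -0.  109.4] fs [-5.0000e-04 -3.0000e-04  1.2158e+00] | shift mm [ 237.9 -107.8   -0.3]
180 turn deg [  0.   -0.  -70.6] fs [ 3.000e-04 -5.000e-04 -7.842e-01] | shift mm [-237.9  107.8   -0.3]
t 53.8 tcp [469.5 -99.7 199.7] [-180.    -0.  -175.6] q [ 23.  37. -25. 106.  22.  42.  79.] w 22.9 F 108.2 cf [ 0.6 -1.  -3.5]
```

```bash
cd .;
python3 -m jog '[0,0,-0.02,0,0,0,1, 0,0,-0.045,0,0,0,1, 0,0,-0.065,0,0,0,1, 0,0,-0.065,0,0,0,1, 0,0,-0.065,0,0,0,1, 0,0,-0.065,0,0,0,1, 0,0,-0.065,0,0,0,1, 0,0,-0.065,0,0,0,1, 0,0,-0.065,0,0,0,1, 0,0,-0.065,0,0,0,1]'
python3 -m jog '[0,0,-0.065,0,0,0,1, 0,0,-0.065,0,0,0,1, 0,0,-0.045,0,0,0,1, 0,0,-0.024,0,0,0,1, 0,0,0,0,0,0,1, 0,0,0,-0.06,0.027,0,1, 0,0,0,-0.12,0.054,0,1, 0,0,0,-0.18,0.082,0,1, 0,0,0,-0.22,0.1,0,1, 0,0,0,-0.22,0.1,0,1]'
python3 to.py 427 158 200 75
```

```text
clock: 54.58
ee_pos: [469.6, -100.9, 199.8]
tcp_rot: [-180.0, -0.0, -122.7]
contact_force: [0.3, 0.2, -3.9]
gripper_width: 22.8
finger_force: 108.2
clock: 55.42
ee_pos: [455.1, -12.2, 199.8]
tcp_rot: [180.0, -0.0, -105.2]
contact_force: [0.7, 0.1, -4.0]
gripper_width: 23.1
finger_force: 108.2
0 turn deg [  0.   -0.  179.8] fs [ 0.000e+00 -1.000e-04  1.998e+00] | shift mm [157.1 -71.2  -0.2]
180 turn deg [ 0.   0.  -0.2] fs [ 0.0001  0.     -0.002 ] | shift mm [-157.1   71.2   -0.2]
t 55.4 tcp [455.1 -12.2 199.8] [ 180.    -0.  -105.2] q [ 23.  39. -45. 111.  38.  46. 122.] w 23.1 F 108.2 cf [ 0.7  0.1 -4. ]
```

```bash
cd .;
python3 -m jog '[0,0,0,-0.22,0.1,0,1, 0,0,0,-0.22,0.1,0,1, 0,0,0,-0.22,0.1,0,1, 0,0,0,-0.22,0.1,0,1, 0,0,0,-0.22,0.1,0,1, 0,0,0,-0.22,0.1,0,1, 0,0,0,-0.16,0.07,0,1, 0,0,0,-0.1,0.045,0,1, 0,0,0,0,0,0,1, 0,0,0,0,0,0,1]'
python3 to.py 427 158 190 75 20
python3 to.py 440 208 239.5 75 45
python3 -c "
from h import *
t=grab('scene')
cv2.imwrite('pics/p9.png',cv2.resize(t['image'][50:210,180:380,::-1],(700,560),interpolation=2))"
```

```text
clock: 56.25
ee_pos: [427.3, 158.1, 199.8]
tcp_rot: [180.0, -0.0, -105.1]
contact_force: [0.7, -1.2, -4.3]
gripper_width: 22.7
finger_force: 108.2
0 turn deg [ 31.2  -0.  177.2] fs [ 3.4690e-01 -4.0000e-04  1.9691e+00] | shift mm [ 3.2 -0.3  9.3]
180 turn deg [ 0.  20.  -0.1] fs [ 2.00e-04  2.22e-01 -6.00e-04] | shift mm [-3.2  0.3  9.3]
t 56.2 tcp [427.3 158.1 199.8] [ 180.    -0.  -105.1] q [  0.  38. -43. 111.  36.  45. 102.] w 22.7 F 108.2 cf [ 0.7 -1.2 -4.3]
0 turn deg [ 6.880e+01 -1.000e-01  1.663e+02] fs [ 7.6490e-01 -6.0000e-04  1.8474e+00] | shift mm [  8.3  -0.7 -64.4]
180 turn deg [ 0. 45. -0.] fs [ 4.000e-04  4.998e-01 -5.000e-04] | shift mm [ -8.3   0.7 -64.4]
t 56.2 tcp [427.3 158.1 199.8] [ 180.    -0.  -105.1] q [  0.  38. -43. 111.  36.  45. 102.] w 22.7 F 108.2 cf [ 0.7 -1.2 -4.3]
```

View pics/p9.png

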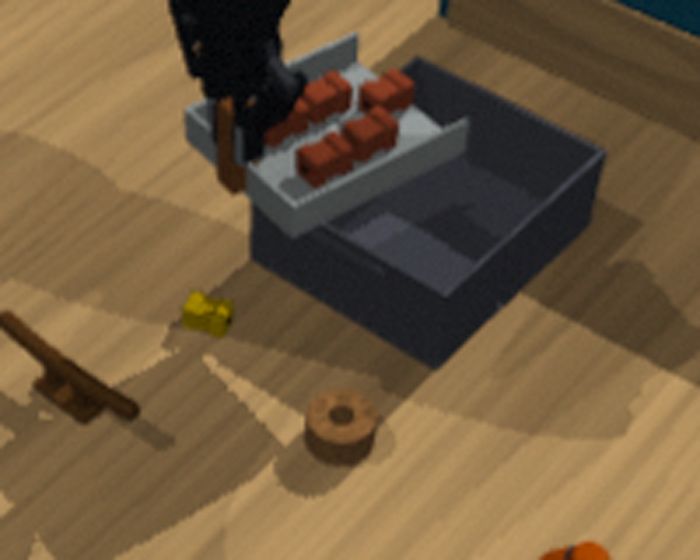

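The scoop is level over the tub with all five sinkers aboard, and the lip is around (455,125). I tip 15°, lower the lip, then keep tipping about the lip.

```bash
cd .;
python3 -m jog '[0,0.03,0,0,0,0,1, 0,0.05,0,0,0,0,1, 0,0.05,0,0,0,0,1, 0,0.0367,0,0,0,0,1, 0,0,0,-0.013,0,0.05,1, 0,0,0,-0.026,0,0.1,1, 0,0,0,-0.013,0,0.05,1, 0,0,0,0,0,0,1, 0,0,0,0,0,0,1, 0,0,0,0,0,0,1]'
python3 to.py 440 208 239.5 75 45
python3 -c "
from h import *
o=manip.get_obs();M=R.from_euler('xyz',o['tcp_rot'],degrees=True);print('lip',(M.apply([-166,0,35.3])+o['ee_pos']).round())"
```

```text
clock: 57.13
ee_pos: [427.6, 157.6, 179.3]
tcp_rot: [180.0, -15.0, -105.1]
contact_force: [-0.3, -0.8, -3.3]
gripper_width: 22.5
finger_force: 108.3
0 turn deg [ 4.660e+01 -1.000e-01  1.738e+02] fs [ 5.1800e-01 -1.0000e-03  1.9308e+00] | shift mm [ -5.8  -1.1 -79.3]
180 turn deg [ 0.1 30.  -0.1] fs [ 0.0007  0.3337 -0.0009] | shift mm [  5.8   1.1 -79.3]
t 57.1 tcp [427.6 157.6 179.3] [ 180.   -15.  -105.1] q [-11.  43. -37. 103.  38.  60.  97.] w 22.5 F 108.3 cf [-0.3 -0.8 -3.3]
lip [467. 304. 102.]
```

```bash
cd .;
python3 -m jog '[0,0.0333,0,-0.0185,0,-0.087,1, 0,0.0333,0,-0.0185,0,-0.087,1, 0,0.0333,0,-0.0185,0,-0.087,1, 0,0.0333,0,-0.0185,0,-0.087,1, 0,0.0333,0,-0.0185,0,-0.087,1, 0,0.0333,0,-0.0185,0,-0.087,1, 0,0.0333,0,-0.0185,0,-0.087,1, 0,0.0333,0,-0.0185,0,-0.087,1, 0,0.0333,0,-0.0185,0,-0.087,1, 0,0.0333,0,-0.0185,0,-0.087,1]'
python3 -m jog '[0,0,0,0,0,0,1, 0,0,0,0,0,0,1, 0,0,0,0,0,0,1, 0,0,0,0,0,0,1, 0,0,0,0,0,0,1, 0,0,0,0,0,0,1, 0,0,0,0,0,0,1, 0,0,0,0,0,0,1, 0,0,0,0,0,0,1, 0,0,0,0,0,0,1]'
python3 to.py 440 208 239.5 75 45
python3 -c "
from h import *
o=manip.get_obs();M=R.from_euler('xyz',o['tcp_rot'],degrees=True);print('lip',(M.apply([-166,0,35.3])+o['ee_pos']).round())
a=grab('scene')['image'][50:210,200:360,::-1];b=grab('top')['image'][160:320,70:230,::-1]
cv2.imwrite('pics/p10.png',np.hstack([cv2.resize(i,(400,400),interpolation=2) for i in(a,b)]))"
```

```text
clock: 57.97
ee_pos: [442.5, 213.5, 246.8]
tcp_rot: [180.0, -45.0, -105.1]
contact_force: [-0.5, -0.5, -0.9]
gripper_width: 22.8
finger_force: 108.7
clock: 58.8
ee_pos: [442.4, 213.1, 246.0]
tcp_rot: [180.0, -45.0, -105.0]
contact_force: [-0.0, -0.2, -2.0]
gripper_width: 23.0
finger_force: 108.7
0 turn deg [ 1.0e-01 -1.0e-01  1.8e+02] fs [ 6.0000e-04 -8.0000e-04  1.9998e+00] | shift mm [ 0.7 -1.   8.5]
180 turn deg [ 0.  0. -0.] fs [ 0.0005  0.0004 -0.0002] | shift mm [-0.7  1.   8.5]
t 58.8 tcp [442.4 213.1 246. ] [ 180.  -45. -105.] q [-32.  55. -28.  71.  35. 105. 101.] w 23.0 F 108.7 cf [-0.  -0.2 -2. ]
lip [466. 302. 104.]
```

View pics/p10.png

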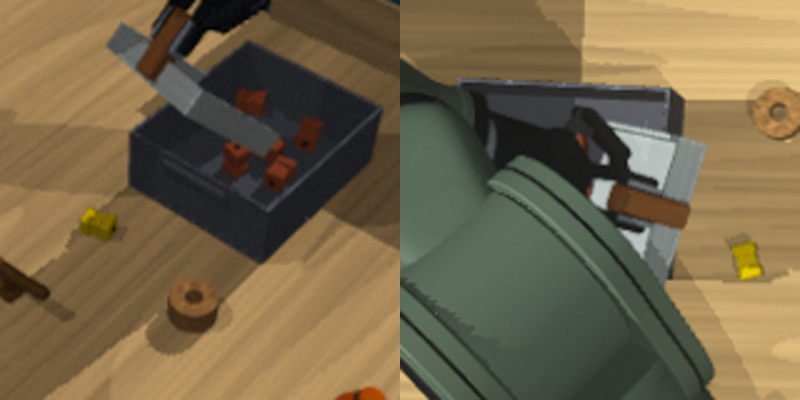

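The weight reads 2 N, so the scoop is empty. All five sinkers lie in the tub, at left crop (250,100), (310,135), (237,158), (280,172) and (275,150). I level the scoop and take it back.

```bash
cd .;
python3 -m jog '[0,-0.03,0,0,0,0,1, 0,-0.06,0,0,0,0,1, 0,-0.06,0,0,0,0,1, 0,-0.06,0,0,0,0,1, 0,-0.06,0,0,0,0,1, 0,-0.06,0,0,0,0,1, 0,-0.06,0,0,0,0,1, 0,-0.06,0,0,0,0,1, 0,-0.05,0,0,0,0,1, 0,0,0,0,0,0,1]'
python3 to.py 469.5 -100 200 75
python3 - <<'E'
from h import *
s=grab('scene'); M,o=cam(s)
# red pixels within the tub's inner floor region in scene view
m=redmask(s); n,l,st,c=cv2.connectedComponentsWithStats(m)
for i in range(1,n):
    if st[i,4]>20:
        p=unproj(s,c[i],17)[0]; print(st[i,4],p.round()[:2])
E
```

```text
clock: 59.73
ee_pos: [442.6, 210.7, 246.4]
tcp_rot: [-179.9, 0.2, -105.2]
contact_force: [0.8, -1.7, -1.7]
gripper_width: 22.8
finger_force: 108.7
0 turn deg [3.000e-01 1.000e-01 1.798e+02] fs [3.5000e-03 9.0000e-04 1.9973e+00] | shift mm [-293.2  106.4   46.4]
180 turn deg [-0.1  0.2 -0.2] fs [-0.0006  0.0022 -0.0027] | shift mm [ 293.2 -106.4   46.4]
t 59.7 tcp [442.6 210.7 246.4] [-179.9    0.2 -105.2] q [ -5.  37. -43. 100.  30.  55. 104.] w 22.8 F 108.7 cf [ 0.8 -1.7 -1.7]
78 [415. 443.]
76 [501. 442.]
294 [481. 366.]
```

```bash
cd .;
python3 -m jog '[0,0,0,0.1,-0.036,0,1, 0,0,0,0.2,-0.073,0,1, 0,0,0,0.25,-0.0907,0,1, 0,0,0,0.25,-0.0907,0,1, 0,0,0,0.25,-0.0907,0,1, 0,0,0,0.25,-0.0907,0,1, 0,0,0,0.25,-0.0907,0,1, 0,0,0,0.25,-0.0907,0,1, 0,0,0,0.25,-0.0907,0,1, 0,0,0,0.25,-0.0907,0,1]'
python3 -m jog '[0,0,0,0.25,-0.0907,0,1, 0,0,0,0.2,-0.073,0,1, 0,0,0,0.12,-0.043,0,1, 0,0,0,0.062,-0.023,0,1, 0,0,0.03,0,0,0,1, 0,0,0.07,0,0,0,1, 0,0,0.07,0,0,0,1, 0,0,0.07,0,0,0,1, 0,0,0.07,0,0,0,1, 0,0,0.07,0,0,0,1]'
python3 -m jog '[0,0,0.07,0,0,0,1, 0,0,0.07,0,0,0,1, 0,0,0.07,0,0,0,1, 0,0,0.07,0,0,0,1, 0,0,0.07,0,0,0,1, 0,0,0.05,0,0,0,1, 0,0,0,0,0,0,1, 0,0,0,0,0,0,1, 0,0,0,0,0,0,1, 0,0,0,0,0,0,1]'
python3 to.py 388.5 -341.5 200 4.3
```

```text
clock: 60.62
ee_pos: [463.2, -31.9, 245.8]
tcp_rot: [179.9, -0.1, -105.0]
contact_force: [0.4, -0.3, -1.5]
gripper_width: 22.7
finger_force: 108.6
clock: 61.45
ee_pos: [469.1, -96.8, 245.8]
tcp_rot: [179.9, -0.0, -139.5]
contact_force: [-0.7, 1.1, -2.1]
gripper_width: 22.9
finger_force: 108.7
clock: 62.28
ee_pos: [469.0, -97.5, 245.8]
tcp_rot: [180.0, -0.0, -175.1]
contact_force: [-0.4, -0.6, -0.9]
gripper_width: 22.7
finger_force: 108.6
0 turn deg [ 0.000e+00  1.000e-01 -1.794e+02] fs [ 4.0000e-04  7.0000e-04 -1.9934e+00] | shift mm [-98.6 237.3  45.8]
180 turn deg [ 0.  -0.   0.6] fs [ 0.0004 -0.0003  0.0066] | shift mm [  98.6 -237.3   45.8]
t 62.3 tcp [469.  -97.5 245.8] [ 180.    -0.  -175.1] q [ 23.  33. -26. 103.  18.  49.  84.] w 22.7 F 108.6 cf [-0.4 -0.6 -0.9]
```

```bash
cd .;
python3 -m jog '[0,0,0.0066,0.042,-0.1,0,1, 0,0,0,0.083,-0.2,0,1, 0,0,0,0.104,-0.25,0,1, 0,0,0,0.104,-0.25,0,1, 0,0,0,0.104,-0.25,0,1, 0,0,0,0.104,-0.25,0,1, 0,0,0,0.104,-0.25,0,1, 0,0,0,0.104,-0.25,0,1, 0,0,0,0.104,-0.25,0,1, 0,0,0,0.083,-0.2,0,1]'
python3 -m jog '[0,0,0,0.05,-0.123,0,1, 0,0,0,0,0,0.1,1, 0,0,0,0,0,0.25,1, 0,0,0,0,0,0.3,1, 0,0,0,0,0,0.3,1, 0,0,0,0,0,0.3,1, 0,0,0,0,0,0.15,1, 0,0,0,0,0,0.08,1, 0,0,0,0,0,0.03,1, 0,0,0,0,0,0,1]'
python3 to.py 388.5 -341.5 87.5 4.3
```

```text
clock: 63.12
ee_pos: [390.4, -331.5, 245.6]
tcp_rot: [180.0, -0.0, -175.9]
contact_force: [-0.8, 0.2, -2.0]
gripper_width: 22.9
finger_force: 108.6
clock: 63.95
ee_pos: [387.9, -341.7, 94.9]
tcp_rot: [180.0, -0.0, -175.8]
contact_force: [0.0, -0.1, -0.8]
gripper_width: 22.5
finger_force: 108.5
0 turn deg [-0.000e+00 -1.000e-01  1.799e+02] fs [-1.0000e-04 -6.0000e-04  1.9984e+00] | shift mm [ 0.7 -0.2  7.4]
180 turn deg [ 0.  -0.  -0.1] fs [ 0.0004 -0.0001 -0.0016] | shift mm [-0.7  0.2  7.4]
t 64.0 tcp [ 387.9 -341.7   94.9] [ 180.    -0.  -175.8] q [ 48.  49. -19. 105.  29.  31. 104.] w 22.5 F 108.5 cf [ 0.  -0.1 -0.8]
```

```bash
cd .;
python3 -m jog '[0,0,0,0,0,0.03,1, 0,0,0,0,0,0.02,1, 0,0,0,0,0,0.01,1, 0,0,0,0,0,0.01,1, 0,0,0,0,0,0.01,1, 0,0,0,0,0,0.01,1, 0,0,0,0,0,0,1, 0,0,0,0,0,0,1, 0,0,0,0,0,0,1, 0,0,0,0,0,0,1]'
python3 to.py 388.5 -341.5 87.5 4.3 | tail -1
```

```text
clock: 64.78
ee_pos: [388.0, -341.5, 86.6]
tcp_rot: [-180.0, 0.0, -175.8]
contact_force: [-4.2, 3.0, 16.8]
gripper_width: 22.8
finger_force: 111.2
t 64.8 tcp [ 388.  -341.5   86.6] [-180.     0.  -175.8] q [ 48.  49. -19. 106.  29.  30. 104.] w 22.8 F 111.2 cf [-4.2  3.  16.8]
```

Seated, with 17 N of contact. I release and retreat.

```bash
cd .;
python3 -m jog '[0,0,0,0,0,0,0.7, 0,0,0,0,0,0,0.5, 0,0,0,0,0,0,0.3, 0,0,0,0,0,0,0.3, 0,0,0,0,0,-0.06,0.3, 0,0,0,0,0,-0.15,0.3, 0,0,0,0,0,-0.25,0.3, 0,0,0,0,0,-0.25,0.3, 0,0,0,0,0,-0.15,0.3, 0,0,0,0,0,0,0.3]'
python3 -m jog '[0,0,0,-0.05,0.15,0,0.3, 0,0,0,-0.1,0.25,0,0.3, 0,0,0,-0.1,0.3,0,0.3, 0,0,0,-0.1,0.3,0,0.3, 0,0,0,-0.1,0.3,0,0.3, 0,0,0,-0.1,0.3,0,0.3, 0,0,0,-0.1,0.3,0,0.3, 0,0,0,-0.05,0.25,0,0.3, 0,0,0,0,0.15,0,0.3, 0,0,0,0,0,0,0.3]'
python3 - <<'E'
from h import *
t=grab('top'); s=grab('scene'); print(manip.get_obs()['ee_pos'].round(), 'red blobs top z17:')
for f in (t,s):
  for a,c,p in blobs(f,17):
    if p[0]>350: print(a,p.round()[:2])
# brown post blob near the scale, both views
for f in (t,s):
    h=cv2.cvtColor(f['image'],cv2.COLOR_RGB2HSV); m=((h[...,0]>=10)&(h[...,0]<=15)&(h[...,1]>150)).astype(np.uint8)
    n,l,st,c=cv2.connectedComponentsWithStats(m); e=proj(f,[[389.0,-340,128-20]])[0]
    for i in range(1,n):
        if st[i,4]>15 and np.hypot(*(c[i]-e))<30: print('post',st[i,4],c[i].round(1),'expect mid',e.round(1))
# scale/scoop edges: expected scoop wall-top corners vs. bright edges
Q=R.from_euler('z',4.3,degrees=True).apply([[83,68,30],[83,-68,30],[-83,-68,30],[-83,68,30]])+[471,-335.5,50]
print(proj(t,Q).round(1))
E
```

```text
clock: 65.62
ee_pos: [388.8, -342.0, 174.8]
tcp_rot: [-179.9, 0.2, -175.9]
contact_force: [-0.2, -0.8, 2.0]
gripper_width: 59.9
finger_force: 0.0
clock: 66.45
ee_pos: [441.2, -103.8, 171.9]
tcp_rot: [179.9, -0.0, -175.6]
contact_force: [-0.2, -0.1, -0.3]
gripper_width: 59.7
finger_force: 0.0
[ 441. -107.  172.] red blobs top z17:
130 [517. 358.]
129 [504. 439.]
125 [478. 385.]
101 [464. 340.]
137 [412. 443.]
101 [411. 443.]
92 [502. 441.]
342 [482. 363.]
post 87 [401.9 269. ] expect mid [400.9 269.6]
post 301 [ 91.1 235.8] expect mid [ 89.8 231.8]
[[367.  207.9]
 [417.2 204.8]
 [423.4 267.8]
 [372.6 271.7]]
```

```bash
python3 - <<'E'
from h import *
t=grab('top')['image'][170:290,340:440,::-1]; p=cv2.resize(cv2.imread('pics/p8.png'),(100,120),interpolation=cv2.INTER_AREA)
def post(i):
    h=cv2.cvtColor(np.ascontiguousarray(i),cv2.COLOR_BGR2HSV); m=((h[...,0]>=10)&(h[...,0]<=15)&(h[...,1]>150)).astype(np.uint8); m[:85]=0
    y,x=np.nonzero(m); return len(x),x.mean().round(1),y.mean().round(1),x.min(),x.max(),y.min(),y.max()
print(post(t),post(p))
g=lambda i:cv2.cvtColor(np.ascontiguousarray(i),cv2.COLOR_BGR2GRAY).astype(np.float32)
for r in ((30,110,10,45),(30,110,55,95),(85,108,15,90)):
    a,b=[g(i)[r[0]:r[1],r[2]:r[3]] for i in(p,t)]; print(cv2.phaseCorrelate(a,b))
print(manip.get_obs()['contact_force'].round(1))
E
```

```text
(79, np.float64(62.3), np.float64(98.9), np.int64(54), np.int64(68), np.int64(96), np.int64(103)) (113, np.float64(60.5), np.float64(99.3), np.int64(53), np.int64(67), np.int64(95), np.int64(103))
((0.12240146970699328, -0.16856190179412778), -0.03899362517727746)
((0.5731984485398236, 0.7196886731417038), 0.3272307151556015)
((1.6634495182819506, 0.4875250069218957), 0.3262948899798923)
[-0.4 -0.1  0.4]
```

The scoop is within about 1 px of its first placement, its appearance matches an upright scoop, and all five sinkers are in the tub. I hand in.

```bash
python3 -c "
from plant import manip
print(manip.hand_in())"
```

```text
the job is handed in; nothing more can be done
None
```

I handed the job in at about 67 s: by my camera measurements all five sinkers are in the tub and the scoop stands released on the scale plate, but the hand-in gave no verdict.

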